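Load the laundry caddy and hold a peg open over its card

TASK

Stand the empty glass jar and the blue tin upright in the white caddy, one in each cell, setting them down rather than dropping them and letting go of them. Then squeeze the big red peg open, take it off its rail and bring it over the white card at the end of the caddy, so that the card's top edge is well inside its wide-open jaws, about midway along the edge, with the peg touching neither the card nor the caddy. Finish like that, still squeezing and holding the peg open so a note can be slipped in beside the card, and leave the three small pegs and the scrubbing pad holder where they lie.

Things in the scene. Friction and masses are not known exactly. Their poses are not given: they have to be found in the camera images.
- jar_mid (a point): Centre, half-way up, of the loose empty clear-glass jar: open top, straight round wall 58 mm in diameter, 115 mm tall, 0.18 kg; z points out of its mouth. It starts standing on the slate.
- tin_mid (a point): Centre, half-way up, of the loose blue tin with a yellow band and steel lid: straight cylinder 55 mm in diameter, 115 mm tall, 0.22 kg; z up. It starts standing on the slate. Jar and tin may swap places.
- jar: The glass jar; origin at the centre of its underside.
- tin: The blue tin; origin at the centre of its underside.
- caddy: White open caddy, fixed to the shelf, 86 mm (x) by 167 mm (y, ledge apart) and 55 mm tall, walls, floor and divider 5 mm thick: two cells in a row along its y axis, each 76 by 76 mm inside (the divider lies across y). A solid ledge of the same height adds 33.5 mm at the +y end; a stiff white card with three coloured dots stands on it. Origin under the divider's middle, at the underside.
- cell0 (a point): Centre of the inner floor (5 mm above the slate) of the cell at the caddy's -y end; axes as the caddy's.
- cell1 (a point): Centre of the inner floor of the cell at the caddy's +y end, beside the card; axes as the caddy's.
- card_top (a point): Middle of the top edge of the card, 145 mm above the slate, 90 mm above the ledge. The card is fixed and rigid, 3 mm thick along the caddy's y, 60 mm wide along its x; axes as the caddy's.
- peg_mid (a point): Pivot of the big red spring peg, which starts upright, jaws down, clipped on the rail's strip. Jaw tips 50 mm below this point, tail ends 49 mm above; 20 mm wide along x. Its halves lie either side along y: jaw faces 4 mm apart at the start, tails spreading upwards to 41 mm over their outer faces at the top. z points from jaws to tails. Axes are those of the -y half.
- peg: The whole red peg, 0.05 kg: origin between the jaw tips at the start, axes as peg_mid. Tails squeezed together along y open the jaws. At the stop both halves are symmetrical: tails' outer faces parallel, 18 mm apart; jaws gape 26 mm at the tips, 17 mm measured 20 mm further in. The open space between the jaws is about 44 mm deep.
- lever (a joint): Opening angle of the red peg: 0 as clipped on the strip, 0.45 rad wide open at its stop (tails squeezed fully together), -0.09 shut on nothing. A spring closes it: about 5 N at the tail ends starts to open it, about 10 N reaches the stop.
- jaw_a (a point): Lower tip of the red peg's jaw on its -y side (middle of the 5 mm thick tip).
- jaw_b (a point): Lower tip of the red peg's jaw on its +y side (middle of the 5 mm thick tip).
- rail: Wooden peg rail fixed to the shelf: block 170 mm (x) by 70 mm (y) by 40 mm tall, with an upright aluminium strip along its x, 160 mm long, 4 mm thick, standing 22 mm above the block (top 62 mm above the slate). The red peg's jaw tips rest on the block, either side of the strip. Origin at the centre of the underside.
- peg_yellow: Bystander: small yellow ordinary peg, loose, lying on its side on the slate, about 78 by 26 mm and 14 mm high, long axis x; origin at the centre of its underside.
- peg_green: Bystander: small green ordinary peg, loose, lying on its side on the slate, about 78 by 26 mm and 14 mm high, long axis x; origin at the centre of its underside.
- peg_blue: Bystander: small blue ordinary peg, loose, lying on its side on the slate, about 78 by 26 mm and 14 mm high, long axis x; origin at the centre of its underside.
- pad_holder: Bystander: loose steel scrubbing pad holder with a green pad, 90 mm (x) by 60 mm (y), 37 mm high; origin at the centre of its underside.

How it is judged (in metres and radians):
On the way, in this order (a step that is already met when the one before it is completed fails the run):
1. jar and tin stand upright, one in each cell of the caddy, let go and at rest ((((horizontal distance between jar_mid and cell0 below 0.017 m and z of jar_mid in the frame of cell0 between 0.05 and 0.0665 m and angle between jar_mid's own z axis and vertical below 0.1 rad) and (horizontal distance between tin_mid and cell1 below 0.017 m and z of tin_mid in the frame of cell1 between 0.05 and 0.0665 m and angle between tin_mid's own z axis and vertical below 0.1 rad)) or ((horizontal distance between jar_mid and cell1 below 0.017 m and z of jar_mid in the frame of cell1 between 0.05 and 0.0665 m and angle between jar_mid's own z axis and vertical below 0.1 rad) and (horizontal distance between tin_mid and cell0 below 0.017 m and z of tin_mid in the frame of cell0 between 0.05 and 0.0665 m and angle between tin_mid's own z axis and vertical below 0.1 rad))) and contact force between the fingers and jar below 0.05 N and contact force between the fingers and tin below 0.05 N and linear speed of each of jar, tin below 0.02 m/s), for 0.2 s.
2. the red peg is squeezed open and lifted clear of its rail (value of joint lever above 0.33 rad and z of peg in the frame of rail above 0.065 m), for 0.1 s.
At the end, for the whole second after the job is handed in: Jar and tin upright and let go, each within 17 mm of its own cell's centre. Red peg held still, lever over 0.33 rad, a jaw tip at least 4 mm either side of the card, 7 to 40 mm below its top edge, within 26 mm of mid-edge; under 0.2 N on card and caddy (all of step 1 and value of joint lever above 0.33 rad and ((y of jaw_a in the frame of card_top below -0.004 m and y of jaw_b in the frame of card_top above 0.004 m) or (y of jaw_a in the frame of card_top above 0.004 m and y of jaw_b in the frame of card_top below -0.004 m)) and z of jaw_a in the frame of card_top between -0.04 and -0.007 m and x of jaw_a in the frame of card_top between -0.026 and 0.026 m and z of jaw_b in the frame of card_top between -0.04 and -0.007 m and x of jaw_b in the frame of card_top between -0.026 and 0.026 m and contact force between the fingers and peg above 2 N and contact force between peg and caddy below 0.2 N and linear speed of peg below 0.02 m/s); the arm keeps its last pose, push and grip.
It fails at once if the jar is let go more than 30 mm above where it can stand (height (world z) of jar_mid above 0.0925 m and contact force between the fingers and jar below 0.02 N).
It fails at once if the tin is let go more than 30 mm above where it can stand (height (world z) of tin_mid above 0.0925 m and contact force between the fingers and tin below 0.02 N).
It fails at once if a small peg or the pad holder is moved by more than 20 mm (distance of any of peg_yellow, peg_green, peg_blue, pad_holder from where it was at the start of the episode above 0.02 m).
It also fails if it takes over 72 s, if anything falls off the work surface, if the arm or the gripper's body presses on something with over 40 N, if the wrist force passes 120 N, or if a joint passes its speed limit or range.

ROBOT

A 6-joint arm with a two-finger parallel gripper is mounted at the origin on the work surface. World frame = base frame: x ahead of the robot, y to its left, z up, the work surface at z = 0. Lengths are in m, angles in degrees, forces in N, time in s.
With the tool pointing down it reaches from about 0.35 to 0.875 m from the base axis. Payload 4.2 kg.
Tool frame: the origin (TCP) lies between the finger pads; the fingertips stand 14 mm ahead of it and the grasp point (between the pads) lies 5 mm behind it; x points along the fingers, y is the direction in which the jaws open and shut, and the axes are right-handed (so a half turn about x gives the same grasp; the last joint's range is limited). The gripper opens to 87 mm and grips with 3 to 60 N. Pads are 19 mm wide; open, the fingers measure 117 mm over their backs; the gripper's body (75 mm by 190 mm) begins 51 mm behind the grasp point.
Start: joints at [-57.433, 22.042, 0.453, 0, -68.411, -14.817], TCP at [0.191, -0.595, 0.237] pointing down, gripper open.
Joint ranges: [-179.83, 179.83], [-69.29, 118.12], [-61.27, 80.66], [-181.25, 117.63], [-171.15, -9.14], [-177.46, 177.46]. Speed limits (degrees/s): [159.86, 159.86, 180, 180, 180, 180].

INTERFACE

Orientations are given as a 3x3 rotation matrix whose columns are the frame's x, y, z axes.
In Python, from station import r, imaging, job gives the robot as it stands. The module is installed in compiled form; this text tells all that it offers.
- The arm moves only by the tool apply_moves, never from a script. Its arguments are lists of equal length, an entry for each row: "xyz": the shift along the tool's x, y, z in m, a list of three; "twist": the turn about the tool's x in degrees; "claw": the opening, from 0 (shut) to 1 (fully open). A call has 1 to 12 rows; each row shifts and turns the pose as measured when the row begins, along the tool's axes as they then stand; what a row does not reach is not made up. A row lasts 1/10 s, in which the tool goes at most 50 mm and 8.59 degrees, less where a joint would pass 70% of its speed; a pose out of reach is approached as far as the arm can. A call is refused whole if a number of a shift passes 0.05 or a number of a turn 8.59, either way. A call with a gripper value outside its range is refused whole. The fingers move at their own pace and stop on an object; the grip force is fixed at half the most. Time passes only in rows, so rows that do not move let the fingers close. It gives the time, the measured TCP pose, the force and the opening at its end, in the units of the state.
- r.sense(): the state, without advancing time (a new reading comes with each control period).
- imaging.capture(name): name is "scene" or "top"; returns a dict with "pixels" (420x560x3 uint8, red, green, blue), "mtx" (3x3 intrinsics, pixels), "view" (4x4, takes a point from world to camera coordinates). Camera axes: x right, y down, z forward; pixel columns grow to the right and rows downward; lengths in m; the calibration is good to about 2 mm. A picture is of the moment at which its call begins. There is no depth.
- job.finish_job(): hands the job in, once; it reports no verdict.
Trained networks look in a picture, given as the dict that the camera call returned (one of the last four; its "shot" number tells which), for a name from the list of things; names that differ only in an ending like _2 or _b are one class to them, and where a whole thing is asked for, a point or a joint stands for the part that bears it (a point fixed in the world has none). Each returns a list of dicts, best first, with "p" (0 to 1); they miss things now and then, are a little off and sometimes report something else, mostly with a low value. They report only what shows in the picture. A call takes as long as a camera call.
- imaging.regions_of(query, picture): "mask" (420x560 bool, what is visible of it) and "centre" ([column, row] in pixels, amid what is visible of it).
The state is a dict: "time_s": time; "joints": joint angles; "joint_velocities": joint speeds; "effort": joint torques, N m; "tcp_pos": TCP position; "ee_rot": TCP orientation; "wrist_force": force on the tool from outside, world axes, zero at the start; "moment": the same for the moment, N m; "gripper_width": opening from 0.0 (shut) to 1.0 (fully open).
Only numpy, scipy, OpenCV 4.12 (cv2) and the standard library are available. Lean on these libraries where they do the work, as an engineer would, in place of code of your own. Each camera call takes 0.05 s, during which the arm holds its last target.

## Working session

There is one attempt and no reset: what is moved stays moved. The work goes in short steps, Python scripts to look and compute and a tool call to move; the robot and the scene stay as the last step left them, time stands still between calls to the robot, and variables do not carry over. Pictures are saved under pics/ and viewed, and the job is handed in when it is done.

Besides the shell and the picture viewer there is one more tool, called after ">>>" as name(argument=value, ...) on one line, values as JSON. apply_moves: Moves the arm, as the interface text tells. Its arguments: {"type":"object","properties":{"xyz":{"type":"array","items":{"type":"array","items":{"type":"number"}}},"twist":{"type":"array","items":{"type":"number"}},"claw":{"type":"array","items":{"type":"number"}}},"required":["xyz","twist","claw"]}

```bash
mkdir -p pics
cat > h.py <<'E'
import numpy as np, cv2
from station import r, imaging, job
def save(p,n): cv2.imwrite('pics/'+n+'.png', cv2.cvtColor(p['pixels'],cv2.COLOR_RGB2BGR))
def ray(p,uv):
    K=np.array(p['mtx']);V=np.array(p['view']);R=V[:3,:3];t=V[:3,3]
    d=R.T@np.linalg.inv(K)@np.array([uv[0],uv[1],1.]); return -R.T@t,d/np.linalg.norm(d)
def onz(p,uv,z):
    c,d=ray(p,uv); return c+d*(z-c[2])/d[2]
def proj(p,X):
    K=np.array(p['mtx']);V=np.array(p['view']);X=np.atleast_2d(X)
    c=X@V[:3,:3].T+V[:3,3]; q=c@K.T; return q[:,:2]/q[:,2:]
def tri(a,ua,b,ub):
    c1,d1=ray(a,ua);c2,d2=ray(b,ub)
    A=np.stack([d1,-d2],1);s=np.linalg.lstsq(A,c2-c1,rcond=None)[0]
    x,y=c1+s[0]*d1,c2+s[1]*d2; return (x+y)/2,np.linalg.norm(x-y)
E
python3 - <<'E'
from h import *
import pickle
s=r.sense();print(s)
ps={}
for n in('scene','top'):
    p=imaging.capture(n);ps[n]=p;save(p,n+'0')
    c=-np.array(p['view'])[:3,:3].T@np.array(p['view'])[:3,3];print(n,c.round(3),p['shot'])
    for q in('jar','tin','caddy','peg','rail','peg_yellow','peg_green','peg_blue','pad_holder','card_top'):
        try:
            for g in imaging.regions_of(q,p)[:2]: 
                m=g['mask'];v,u=np.where(m);print(n,q,round(g['p'],2),np.round(g['centre'],1),m.sum(),(u.min(),u.max(),v.min(),v.max()))
        except Exception as e: print(q,e)
pickle.dump(ps,open('p0.pkl','wb'))
E
```

```text
{'time_s': 0.0, 'joints': array([-5.74332487e+01,  2.20911172e+01,  3.80799412e-01, -2.84289572e-02,
       -6.84081873e+01, -1.48178936e+01]), 'joint_velocities': array([ 0.06028933, -0.05301759,  0.09755926,  0.06300451, -0.00830046,
        0.02138864]), 'effort': array([ 1.01416848e-03, -3.90665960e+01,  1.87414616e+01,  4.22019035e+00,
        1.10729516e-02, -1.84137889e-04]), 'tcp_pos': array([ 0.19039727, -0.5947167 ,  0.2354642 ]), 'ee_rot': array([[-7.24486793e-04, -3.04670186e-01,  9.52457638e-01],
       [ 1.99139848e-03,  9.52455560e-01,  3.04671036e-01],
       [-9.99997755e-01,  2.11745283e-03, -8.33217300e-05]]), 'wrist_force': array([-0.01113165, -0.51477892, -0.41693957]), 'moment': array([0.05968584, 0.01561312, 0.04274541]), 'gripper_width': 0.9976926258130572}
scene [1.176 0.2   0.651] 1
scene jar 0.97 [163.  200.2] 1275 (np.int64(142), np.int64(175), np.int64(177), np.int64(229))
scene tin 0.64 [182.3 169.1] 941 (np.int64(167), np.int64(192), np.int64(144), np.int64(190))
scene caddy 0.69 [252.6 224.5] 4052 (np.int64(202), np.int64(295), np.int64(195), np.int64(
[... 1171 characters left out ...]
64(249), np.int64(263))
top rail 0.88 [153.4 252.4] 1984 (np.int64(126), np.int64(180), np.int64(220), np.int64(291))
top rail 0.4 [297.1 209.1] 3180 (np.int64(256), np.int64(342), np.int64(182), np.int64(236))
top peg_yellow 0.58 [297.9 279. ] 108 (np.int64(289), np.int64(314), np.int64(274), np.int64(287))
top peg_green 0.35 [144.8 258.7] 241 (np.int64(130), np.int64(156), np.int64(248), np.int64(263))
top peg_blue 0.55 [337.6 149.3] 58 (np.int64(329), np.int64(339), np.int64(141), np.int64(154))
top pad_holder 0.89 [230.  160.2] 814 (np.int64(215), np.int64(245), np.int64(142), np.int64(178))
top card_top 0.87 [295.7 210.9] 3207 (np.int64(256), np.int64(343), np.int64(183), np.int64(236))
```

Run:
```python
import pickle,cv2
ps=pickle.load(open('p0.pkl','rb'))
for n,(a,b,c,d) in dict(scene=(120,480,120,350),top=(110,450,120,310)).items():
    im=cv2.cvtColor(ps[n]['pixels'],cv2.COLOR_RGB2BGR)[c:d,a:b]
    cv2.imwrite(f'pics/{n}0z.png',cv2.resize(im,None,fx=2.2,fy=2.2,interpolation=cv2.INTER_CUBIC))
```

```text
(no output)
```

View pics/scene0.png

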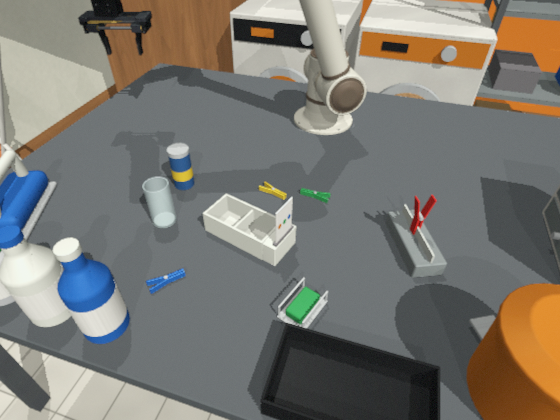

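View pics/scene0z.png

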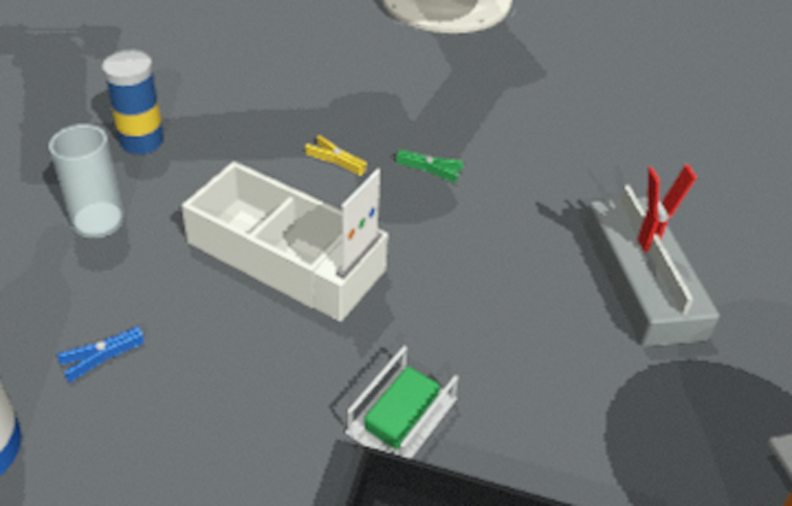

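View pics/top0z.png

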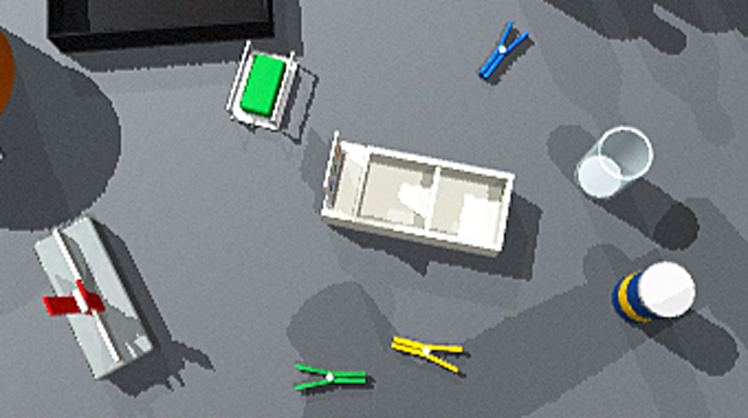

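The scene view shows the jar at about (160,203), the tin at (180,168), the caddy at (250,227) with its card at the right end, and the red peg on its rail at (420,215). In the top view the caddy is at (297,210), the jar at (388,194), the tin at (407,255) and the rail at (153,255). Next I'll zoom in for corner picks.

```bash
cat > z.py <<'E'
import cv2
def zoom(p,name,a,b,c,d,f):
    im=cv2.cvtColor(p['pixels'],cv2.COLOR_RGB2BGR)[c:d,a:b]
    im=cv2.resize(im,None,fx=f,fy=f,interpolation=cv2.INTER_CUBIC)
    for u in range((a+9)//10*10,b,10):
        cv2.line(im,(int((u-a+.5)*f),0),(int((u-a+.5)*f),6),(0,255,255),1); cv2.putText(im,str(u),(int((u-a+.5)*f)-10,18),0,.4,(0,255,255),1)
    for v in range((c+9)//10*10,d,10):
        cv2.line(im,(0,int((v-c+.5)*f)),(6,int((v-c+.5)*f)),(0,255,255),1); cv2.putText(im,str(v),(8,int((v-c+.5)*f)+4),0,.4,(0,255,255),1)
    cv2.imwrite('pics/'+name+'.png',im)
E
python3 - <<'E'
import pickle
from z import zoom
ps=pickle.load(open('p0.pkl','rb'))
zoom(ps['top'],'tc',250,350,170,245,8)
zoom(ps['scene'],'sc',195,305,190,270,7)
zoom(ps['top'],'tr',120,190,210,295,7)
zoom(ps['scene'],'sr',380,450,185,280,6)
E
```

```text
(no output)
```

View pics/tc.png

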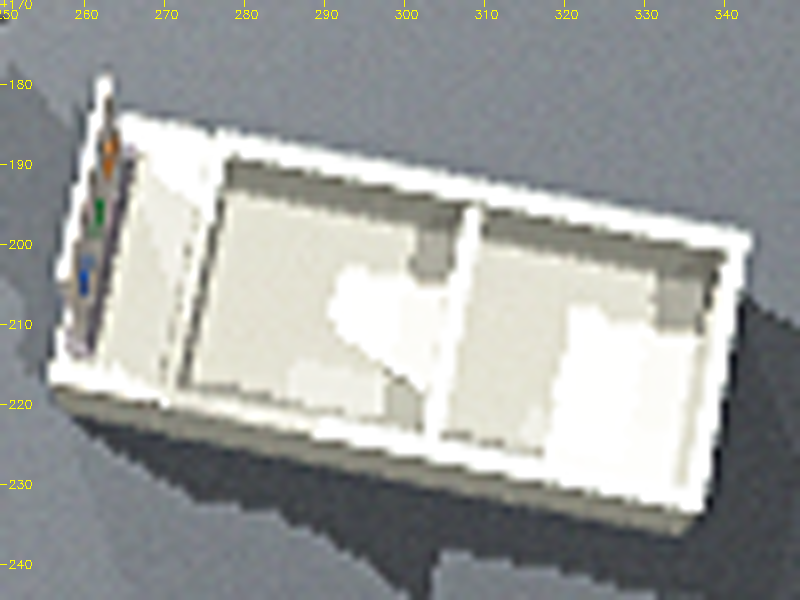

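View pics/sc.png

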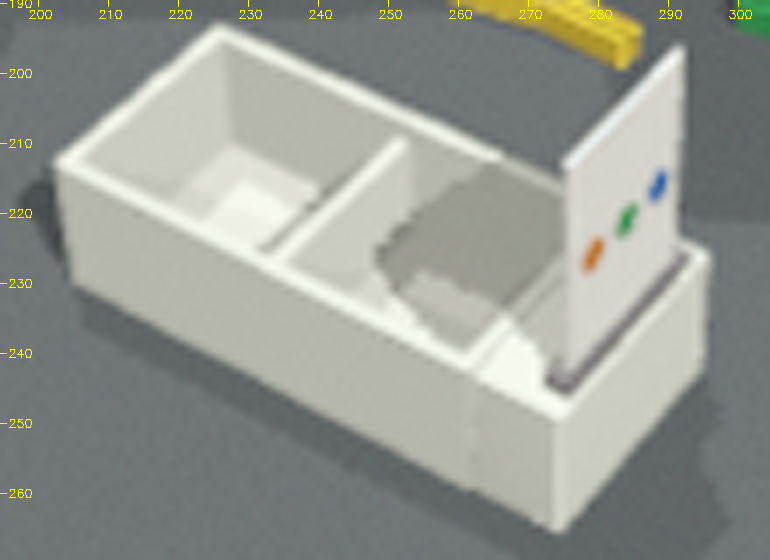

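View pics/tr.png

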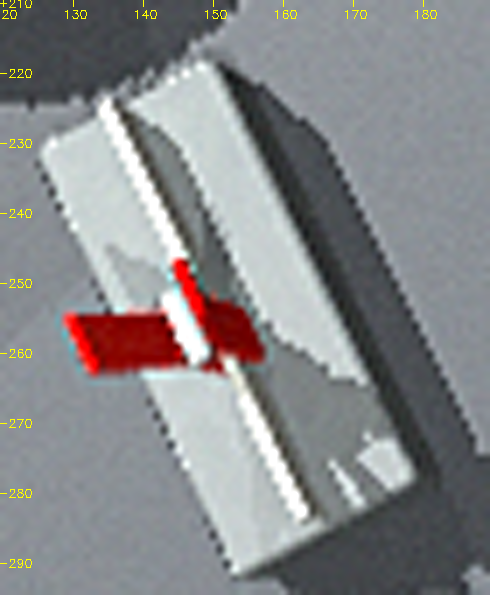

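View pics/sr.png

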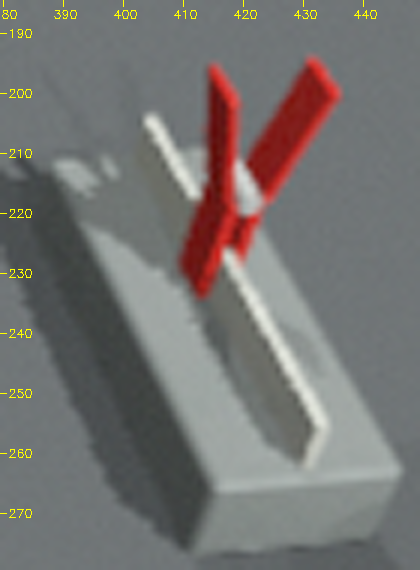

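```bash
cat > fit.py <<'E'
from h import *
import pickle
from scipy.optimize import least_squares
ps=pickle.load(open('p0.pkl','rb'))
T,S=ps['top'],ps['scene']
def fit(obs,x0):
    def res(x):
        c,s=np.cos(x[2]),np.sin(x[2]);o=[]
        for cam,P,uv in obs:
            P=[q(x) if callable(q) else q for q in P]
            X=[x[0]+c*P[0]-s*P[1],x[1]+s*P[0]+c*P[1],P[2]]
            o+=list(proj(cam,X)[0]-uv)
        return np.array(o)
    f=least_squares(res,x0,loss='soft_l1');return f.x,res(f.x).reshape(-1,2).round(1)
a,b=.043,.0835;e=.117
yc=lambda x:x[3]
ob=[(T,(a,-b,.055),(343.25,199.1)),(T,(-a,-b,.055),(336.6,233.6)),(T,(-a,e,.055),(255.75,217.4)),
(T,(.038,.0785,.055),(278.5,189.5)),(T,(.03,yc,.145),(262.4,179.1)),
(S,(-a,-b,.055),(226.4,193.4)),(S,(a,-b,.055),(202.4,212.6)),(S,(a,e,.055),(274.8,248.4)),(S,(-a,e,.055),(295.6,225.9)),
(S,(a,e,0),(274.2,265.2)),(S,(a,-b,0),(204.8,229.8)),(S,(-a,e,0),(295.1,242.6)),(S,(.03,yc,.145),(275.2,213.1)),(S,(-.03,yc,.145),(291.9,196.4))]
x,rs=fit(ob,[.45,.0,0,.105]);print('caddy',x.round(4),np.degrees(x[2]));print(rs.tolist())
c,s=np.cos(x[2]),np.sin(x[2])
for n,P in dict(cell0=(0,-.0405),cell1=(0,.0405),card=(0,x[3])).items(): print(n,np.round([x[0]+c*P[0]-s*P[1],x[1]+s*P[0]+c*P[1]],4))
# rail
p=np.array([onz(T,(134.5,223.8),.062),onz(T,(163,283.8),.062)]);print('strip ends',p.round(4),np.linalg.norm(p[0]-p[1]))
y0=np.arctan2(*(p[0]-p[1])[[1,0]]);m=p.mean(0)
ob=[(T,(.085,-.035,.04),(149.2,218.4)),(T,(.085,.035,.04),(125.5,230.2)),(T,(-.085,.035,.04),(153,291.2)),(T,(-.085,-.035,.04),(178.8,277.4)),
(T,(.08,0,.062),(134.5,223.8)),(T,(-.08,0,.062),(163,283.8)),(S,(.08,0,.062),(433.7,256.2)),(S,(-.08,0,.062),(404.5,203.7)),
(S,(.085,-.035,.04),(414.8,266.5)),(S,(.085,.035,.04),(446.2,262.8)),(S,(-.085,-.035,.04),(388.7,214.5)),(S,(.085,-.035,0),(411.2,277.))]
x,rs=fit(ob,[m[0],m[1],y0]);print('rail',x.round(4),np.degrees(x[2]));print(rs.tolist())
xr=x
# project peg hypothetical
c,s=np.cos(x[2]),np.sin(x[2])
for d in (-.04,-.02,0,.02,.04):
  for yy,z in((0,.09),(-.0205,.139),(.0205,.139)):
    X=[x[0]+c*d-s*yy,x[1]+s*d+c*yy,z];print(d,yy,z,proj(T,X)[0].round(1),proj(S,X)[0].round(1))
E
python3 fit.py
```

```text
caddy [ 0.5945 -0.0611 -0.2818  0.1107] -16.146089404638527
[[0.1, -0.3], [0.7, -0.6], [0.1, -1.0], [-0.3, -1.6], [0.6, -0.8], [-0.1, -1.0], [0.1, -0.5], [-0.2, 0.4], [0.6, -1.1], [0.3, 0.5], [0.5, -0.9], [0.1, -0.9], [0.7, -0.6], [0.2, -0.3]]
cell0 [ 0.5832 -0.1   ]
cell1 [ 0.6058 -0.0222]
card [0.6253 0.0453]
strip ends [[0.5892 0.3546 0.062 ]
 [0.4425 0.2881 0.062 ]] 0.16108641537305274
rail [0.5177 0.3213 0.4218] 24.168298315426835
[[0.9, -2.2], [-1.4, -0.5], [0.0, 0.9], [0.9, 0.3], [0.2, -0.6], [-0.2, -0.9], [0.1, -0.9], [0.6, -0.2], [0.6, -0.9], [1.8, -0.1], [-0.7, -4.5], [-0.5, 0.6]]
-0.04 0 0.09 [151.8 266.9] [414.6 205.9]
-0.04 -0.0205 0.139 [153.1 260.9] [411.1 189.4]
-0.04 0.0205 0.139 [135.7 270.2] [429.6 188.1]
-0.02 0 0.09 [148.1 259.1] [418.1 212. ]
-0.02 -0.0205 0.139 [149.3 252.8] [414.7 195.4]
-0.02 0.0205 0.139 [132.  261.9] [433.5 194.1]
0 0 0.09 [144.5 251.4] [421.8 218.3]
0 -0.0205 0.139 [145.5 244.7] [418.4 201.7]
0 0.0205 0.139 [128.2 253.8] [437.6 200.3]
0.02 0 0.09 [140.9 243.7] [425.6 224.8]
0.02 -0.0205 0.139 [141.7 236.7] [422.3 208.2]
0.02 0.0205 0.139 [124.5 245.7] [441.8 206.7]
0.04 0 0.09 [137.4 236.2] [429.5 231.6]
0.04 -0.0205 0.139 [138.  228.7] [426.3 214.9]
0.04 0.0205 0.139 [120.8 237.6] [446.2 213.4]
```

```bash
cat > cyl.py <<'E'
from h import *
import sys
from scipy.optimize import least_squares
def cylfit(cams,bbs,R,x0,z0=0.,h=.115):
    t=np.linspace(0,2*np.pi,72)
    def res(x):
        P=np.array([[x[0]+R*np.cos(a),x[1]+R*np.sin(a),z] for z in(z0,z0+h) for a in t]);o=[]
        for c,b in zip(cams,bbs):
            q=proj(c,P);o+=list(np.array([q[:,0].min()+.5,q[:,0].max()-.5,q[:,1].min()+.5,q[:,1].max()-.5])-b)
        return np.array(o)
    f=least_squares(res,x0,loss='soft_l1');return f.x,res(f.x).round(1)
def bb(g): v,u=np.where(g['mask']);return [u.min(),u.max(),v.min(),v.max()]
E
python3 - <<'E'
from cyl import *
import pickle
ps=pickle.load(open('p0.pkl','rb'));c=[ps['scene'],ps['top']]
print(cylfit(c,[[142,175,177,229],[371,406,178,210]],.029,[.6,-.28]))
print(cylfit(c,[[167,192,144,190],[388,425,240,266]],.0275,[.45,-.3]))
from z import zoom
zoom(ps['top'],'tj',360,435,170,275,5.5)
zoom(ps['scene'],'sj',135,205,135,235,5.5)
E
```

```text
(array([ 0.616181  , -0.26204511]), array([ 0.1,  0.9, -0.8, -1. ,  0.1,  0.2, -1.8, -0.4]))
(array([ 0.46968468, -0.28463376]), array([-0.1,  2.1, -1.6, -0.9,  0. ,  0.3, -1.2, -0.4]))
```

View pics/tj.png

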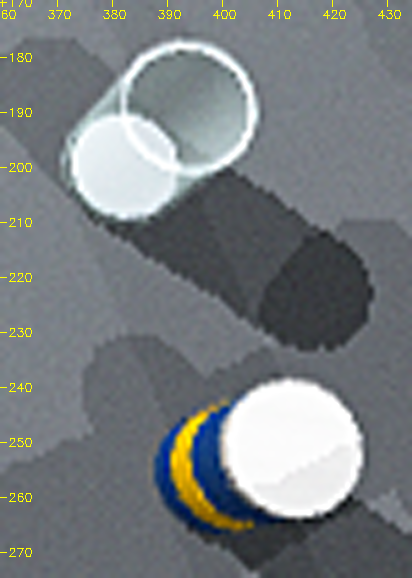

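View pics/sj.png

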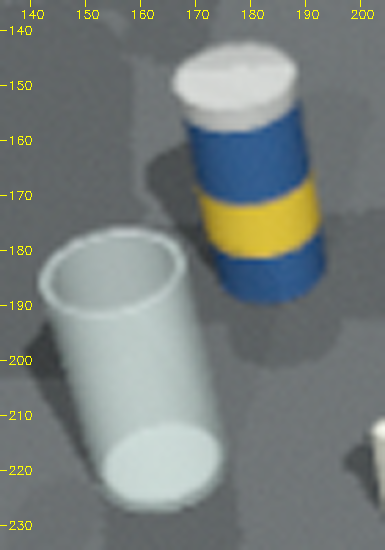

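>>> apply_moves(xyz=[[0.002, 0.01, 0.018], [0.003, 0.021, 0.036], [0.003, 0.021, 0.036], [0.003, 0.021, 0.036], [0.003, 0.021, 0.036], [0.003, 0.021, 0.036], [0.003, 0.021, 0.036], [0.003, 0.021, 0.036], [0.003, 0.021, 0.036], [0.003, 0.021, 0.036]], twist=[0, 0, 0, 0, 0, 0, 0, 0, 0, 0], claw=[1, 1, 1, 1, 1, 1, 1, 1, 1, 1])

```text
time_s: 2.1
tcp_pos: [0.4632, -0.296, 0.2073]
ee_rot: [[0.003, -0.296, 0.955], [-0.004, 0.955, 0.296], [-1.0, -0.005, 0.002]]
wrist_force: [0.3, -0.2, 0.8]
gripper_width: 0.999
```

```bash
cat > rel.py <<'E'
# usage: rel.py x y z yaw(of tool y, deg)
import sys
from h import *
s=r.sense();R=s['ee_rot'];p=s['tcp_pos'];t=[float(a) for a in sys.argv[1:]]
yaw=np.degrees(np.arctan2(R[1,1],R[0,1]));tw=-( (t[3]-yaw+90)%180-90)
print('t',round(s['time_s'],2),'tcp',p.round(4),'yaw',yaw.round(2),'down',R[:,0].round(3),'j',s['joints'].round(0),'F',s['wrist_force'].round(1),'w',round(s['gripper_width']*87,1))
print('tool shift now',(R.T@(np.array(t[:3])-p)).round(4),'twist',round(tw,1),'/8.5=',round(tw/8.5,1))
a=np.radians(yaw-tw);R2=np.array([[0,np.cos(a),np.sin(a)],[0,np.sin(a),-np.cos(a)],[-1,0,0]])
print('shift after twist',(R2.T@(np.array(t[:3])-p)).round(4))
E
python3 rel.py .4697 -.2846 .2 163.85
```

```text
t 2.1 tcp [ 0.4632 -0.296   0.2073] yaw 107.2 down [ 0.003 -0.004 -1.   ] j [-16.  16. -13.   0. -61. -57.] F [ 0.3 -0.2  0.8] w 86.9
tool shift now [0.0072 0.009  0.0095] twist -56.6 /8.5= -6.7
shift after twist [ 0.0073 -0.003   0.0127]
```

>>> apply_moves(xyz=[[0.001, 0, 0], [0.001, 0, 0], [0.001, 0, 0], [0.001, 0, 0], [0.001, 0, 0], [0.001, 0, 0], [0.001, 0, 0], [0, 0, 0]], twist=[-8, -8, -8, -8, -8, -8, -8, 0], claw=[1, 1, 1, 1, 1, 1, 1, 1])

```text
time_s: 2.9
tcp_pos: [0.4683, -0.2905, 0.2002]
ee_rot: [[0.005, -0.971, 0.241], [-0.004, 0.241, 0.971], [-1.0, -0.006, -0.003]]
wrist_force: [0.0, 0.2, -0.0]
gripper_width: 1.002
```

```bash
python3 rel.py .4697 -.2846 .09 163.85
```

```text
t 2.9 tcp [ 0.4683 -0.2905  0.2002] yaw 166.06 down [ 0.005 -0.004 -1.   ] j [-15.  16. -14.   0. -60.   1.] F [ 0.   0.2 -0. ] w 87.2
tool shift now [0.1102 0.0007 0.0064] twist 2.2 /8.5= 0.3
shift after twist [0.1102 0.0003 0.006 ]
```

>>> apply_moves(xyz=[[0.01, 0, 0.004], [0.02, 0, 0.002], [0.02, 0, 0], [0.02, 0, 0], [0.02, 0, 0], [0.014, 0, 0], [0.004, 0, 0]], twist=[2, 0, 0, 0, 0, 0, 0], claw=[1, 1, 1, 1, 1, 1, 1])

```text
time_s: 3.6
tcp_pos: [0.4727, -0.286, 0.0915]
ee_rot: [[0.012, -0.954, 0.298], [-0.007, 0.298, 0.954], [-1.0, -0.013, -0.003]]
wrist_force: [0.0, 0.4, -0.0]
gripper_width: 0.998
```

```bash
python3 rel.py .4697 -.2846 .09 163.85
python3 - <<'E'
from h import *
from z import zoom
p=imaging.capture('top');zoom(p,'tj1',350,450,200,300,6)
E
```

```text
t 3.6 tcp [ 0.4727 -0.286   0.0915] yaw 162.64 down [ 0.012 -0.007 -1.   ] j [-14.  23. -21.   0. -45.  -3.] F [ 0.   0.4 -0. ] w 86.8
tool shift now [0.0014 0.0033 0.0004] twist -1.2 /8.5= -0.1
shift after twist [0.0015 0.0033 0.0005]
```

View pics/tj1.png

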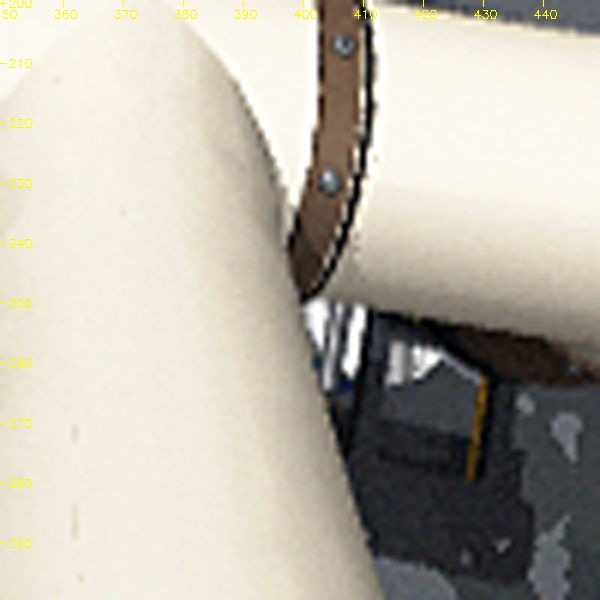

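The top camera is blocked by the arm here, but the fingers are around the tin at (405–430, 255–270). The pose error is 3 mm, so I'll close.

>>> apply_moves(xyz=[[0.001, 0.003, 0], [0, 0, 0], [0, 0, 0], [0, 0, 0], [0, 0, 0], [0, 0, 0]], twist=[0, 0, 0, 0, 0, 0], claw=[1, 0, 0, 0, 0, 0])

```text
time_s: 4.25
tcp_pos: [0.4715, -0.2858, 0.094]
ee_rot: [[0.017, -0.954, 0.301], [-0.009, 0.301, 0.954], [-1.0, -0.019, -0.004]]
wrist_force: [-1.9, 0.0, 1.1]
gripper_width: 0.629
```

```bash
python3 rel.py .6058 -.0222 .18 163.85
python3 - <<'E'
from h import *
from z import zoom
p=imaging.capture('scene');zoom(p,'s2',100,250,100,230,5)
E
```

```text
t 4.25 tcp [ 0.4715 -0.2858  0.094 ] yaw 162.5 down [ 0.017 -0.009 -1.   ] j [-14.  23. -22.   0. -44.  -4.] F [-1.9  0.   1.1] w 54.7
tool shift now [-0.0861 -0.0505  0.2914] twist -1.3 /8.5= -0.2
shift after twist [-0.086  -0.0557  0.2905]
```

View pics/s2.png

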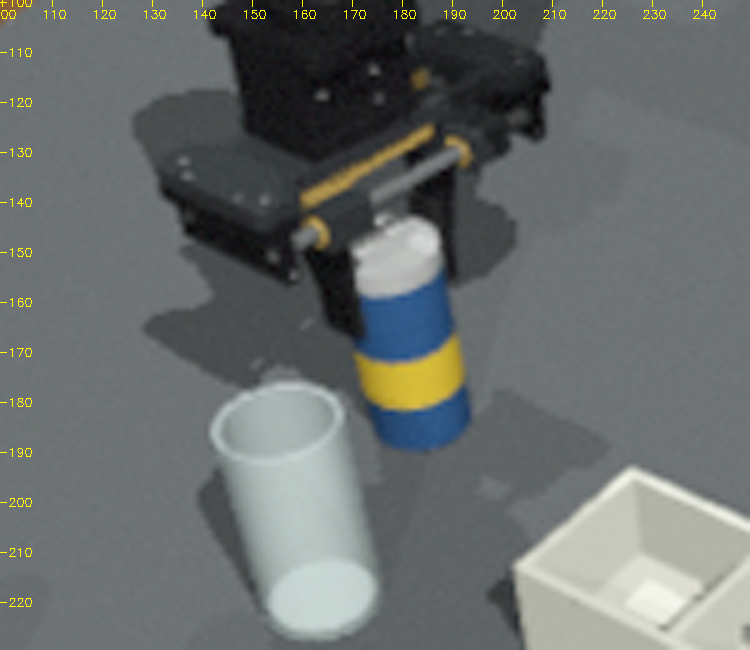

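>>> apply_moves(xyz=[[-0.02, 0, 0], [-0.04, 0, 0], [-0.03, -0.006, 0.02], [0, -0.009, 0.045], [0, -0.009, 0.045], [0, -0.009, 0.045], [0, -0.009, 0.045], [0, -0.009, 0.045], [0, -0.007, 0.03], [0, 0, 0.01]], twist=[0, -1.3, 0, 0, 0, 0, 0, 0, 0, 0], claw=[0, 0, 0, 0, 0, 0, 0, 0, 0, 0])

```text
time_s: 5.3
tcp_pos: [0.6068, -0.0183, 0.182]
ee_rot: [[0.009, -0.958, 0.287], [-0.003, 0.287, 0.958], [-1.0, -0.009, -0.001]]
wrist_force: [-0.0, -0.6, -2.5]
gripper_width: 0.616
```

```bash
python3 rel.py .6058 -.0222 .18 163.85
python3 - <<'E'
from h import *
from z import zoom
p=imaging.capture('scene');zoom(p,'s3',180,320,100,270,3.5)
E
```

```text
t 5.3 tcp [ 0.6068 -0.0183  0.182 ] yaw 163.32 down [ 0.009 -0.003 -1.   ] j [ 14.  22.  -7.   0. -60. -31.] F [-0.  -0.6 -2.5] w 53.6
tool shift now [ 0.002  -0.0001 -0.004 ] twist -0.5 /8.5= -0.1
shift after twist [ 0.002  -0.0001 -0.004 ]
```

View pics/s3.png

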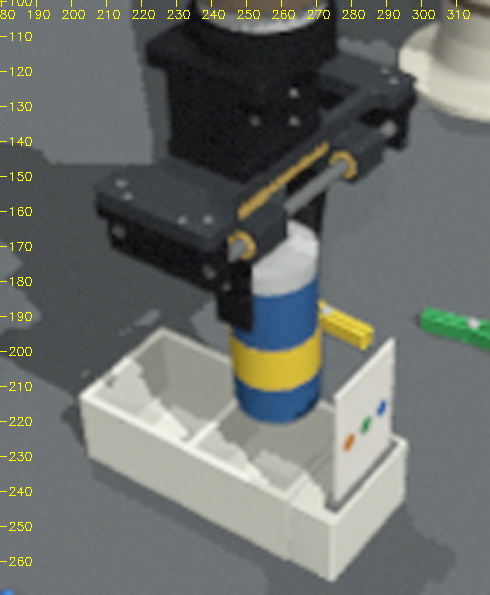

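>>> apply_moves(xyz=[[0.005, 0, -0.004], [0.015, 0, 0], [0.02, 0, 0], [0.015, 0, 0], [0.006, 0, 0]], twist=[0, 0, 0, 0, 0], claw=[0, 0, 0, 0, 0])

```text
time_s: 5.85
tcp_pos: [0.6013, -0.0278, 0.1175]
ee_rot: [[0.004, -0.956, 0.292], [-0.003, 0.292, 0.956], [-1.0, -0.005, -0.002]]
wrist_force: [-1.0, -0.6, -2.3]
gripper_width: 0.618
```

```bash
python3 rel.py .6058 -.0222 .099 163.85
python3 - <<'E'
from h import *
from z import zoom
p=imaging.capture('scene');zoom(p,'s4',190,310,130,270,4.2)
t=imaging.capture('top');zoom(t,'t4',240,360,160,250,6)
E
```

```text
t 5.85 tcp [ 0.6013 -0.0278  0.1175] yaw 163.0 down [ 0.004 -0.003 -1.   ] j [ 13.  26. -12.   0. -52. -30.] F [-1.  -0.6 -2.3] w 53.7
tool shift now [ 0.0185 -0.0025  0.0067] twist -0.8 /8.5= -0.1
shift after twist [ 0.0185 -0.0027  0.0066]
```

View pics/s4.png

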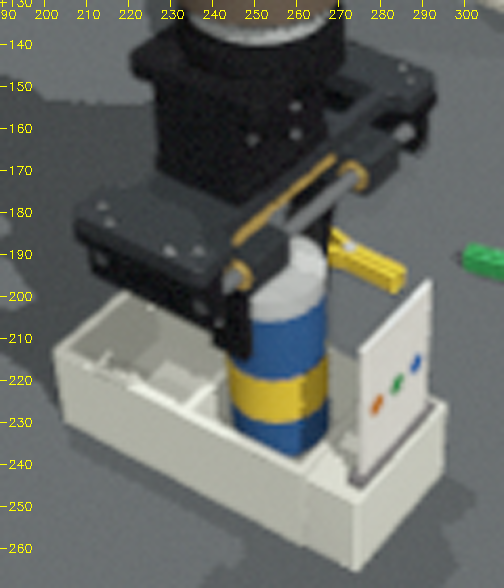

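View pics/t4.png

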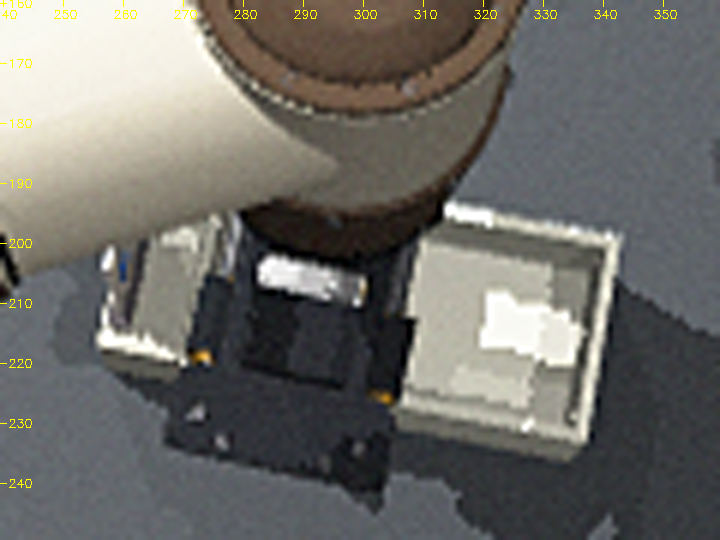

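>>> apply_moves(xyz=[[0, -0.002, 0.006], [0.006, 0, 0], [0.008, 0, 0], [0.003, 0, 0]], twist=[0, 0, 0, 0], claw=[0, 0, 0, 0])

```text
time_s: 6.35
tcp_pos: [0.6076, -0.0229, 0.1031]
ee_rot: [[0.011, -0.956, 0.293], [-0.002, 0.293, 0.956], [-1.0, -0.011, 0.001]]
wrist_force: [-0.9, 0.7, -2.0]
gripper_width: 0.616
```

```bash
python3 rel.py .6058 -.0222 .099 163.85
```

```text
t 6.35 tcp [ 0.6076 -0.0229  0.1031] yaw 162.97 down [ 0.011 -0.002 -1.   ] j [ 13.  27. -12.   0. -50. -30.] F [-0.9  0.7 -2. ] w 53.6
tool shift now [0.0041 0.002  0.0002] twist -0.9 /8.5= -0.1
shift after twist [0.0041 0.002  0.0002]
```

>>> apply_moves(xyz=[[0.003, 0.002, 0], [0.003, 0, 0]], twist=[0, 0], claw=[0, 0])

```text
time_s: 6.55
tcp_pos: [0.6057, -0.0223, 0.0989]
ee_rot: [[0.011, -0.957, 0.292], [-0.004, 0.292, 0.957], [-1.0, -0.011, -0.0]]
wrist_force: [-9.3, 3.8, 20.9]
gripper_width: 0.617
```

```bash
python3 rel.py .6058 -.0222 .099 163.85
```

```text
t 6.55 tcp [ 0.6057 -0.0223  0.0989] yaw 163.05 down [ 0.011 -0.004 -1.   ] j [ 13.  27. -13.   0. -49. -31.] F [-9.3  3.8 20.9] w 53.7
tool shift now [-0.0001 -0.      0.0001] twist -0.8 /8.5= -0.1
shift after twist [-0.0001 -0.      0.0001]
```

Contact is confirmed (21 N upward, at the expected height). I'll open and rise.

>>> apply_moves(xyz=[[0, 0, 0], [0, 0, 0], [0, 0, 0], [0, 0, 0], [-0.02, 0, 0], [-0.04, 0, 0], [-0.03, 0, 0]], twist=[0, 0, 0, 0, 0, 0, 0], claw=[0.95, 0.95, 0.95, 0.95, 0.95, 0.95, 0.95])

```text
time_s: 7.25
tcp_pos: [0.6028, -0.0221, 0.1874]
ee_rot: [[0.002, -0.957, 0.291], [-0.006, 0.291, 0.957], [-1.0, -0.004, -0.005]]
wrist_force: [0.8, 0.7, 0.7]
gripper_width: 0.946
```

```bash
python3 rel.py .6162 -.262 .19 163.85
python3 - <<'E'
from h import *
from z import zoom
p=imaging.capture('scene');zoom(p,'s5',190,310,110,270,3.7)
E
```

```text
t 7.25 tcp [ 0.6028 -0.0221  0.1874] yaw 163.08 down [ 0.002 -0.006 -1.   ] j [ 13.  22.  -7.   0. -61. -31.] F [0.8 0.7 0.7] w 82.3
tool shift now [-0.0012 -0.0826 -0.2257] twist -0.8 /8.5= -0.1
shift after twist [-0.0026 -0.0796 -0.2268]
```

View pics/s5.png

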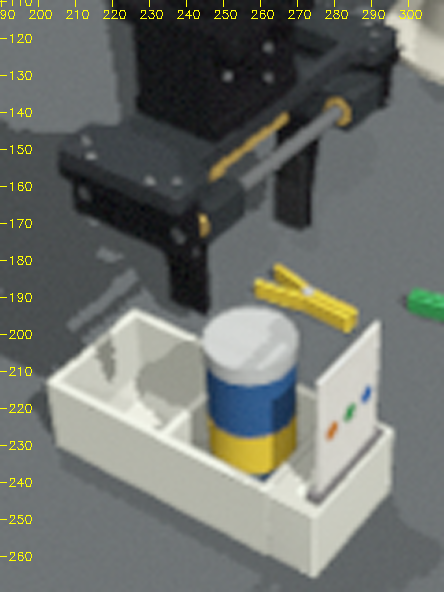

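The tin stands upright in the card-side cell, lid centre at about (257,201). Next is the jar.

>>> apply_moves(xyz=[[0, -0.008, -0.02], [0, -0.015, -0.043], [0, -0.015, -0.043], [0, -0.015, -0.043], [0, -0.015, -0.043], [0, -0.01, -0.026], [0, -0.002, -0.006]], twist=[0, 0, 0, 0, 0, 0, 0], claw=[1, 1, 1, 1, 1, 1, 1])

```text
time_s: 8.0
tcp_pos: [0.6209, -0.2662, 0.1962]
ee_rot: [[0.021, -0.959, 0.284], [-0.005, 0.284, 0.959], [-1.0, -0.021, 0.001]]
wrist_force: [-0.3, 0.7, -0.7]
gripper_width: 0.998
```

```bash
python3 rel.py .6162 -.262 .09 163.85
python3 - <<'E'
from cyl import *
t=imaging.capture('top');save(t,'t6')
p=imaging.capture('scene');save(p,'s6')
for q in('jar','tin'):
  for c in(p,t):
    g=imaging.regions_of(q,c)
    print(q,[(round(k['p'],2),bb(k),k['mask'].sum()) for k in g[:2]])
E
```

```text
t 8.0 tcp [ 0.6209 -0.2662  0.1962] yaw 163.48 down [ 0.021 -0.005 -1.   ] j [ -9.  28.   4.   0. -65.  -7.] F [-0.3  0.7 -0.7] w 86.8
tool shift now [0.1061 0.0079 0.0026] twist -0.4 /8.5= -0.0
shift after twist [0.1062 0.0057 0.0028]
jar [(0.79, [np.int64(142), np.int64(175), np.int64(177), np.int64(228)], np.int64(1215))]
jar [(0.62, [np.int64(394), np.int64(397), np.int64(178), np.int64(185)], np.int64(28))]
tin [(0.94, [np.int64(244), np.int64(269), np.int64(193), np.int64(240)], np.int64(1046))]
tin [(0.88, [np.int64(278), np.int64(301), np.int64(190), np.int64(221)], np.int64(623))]
```

View pics/s6.png

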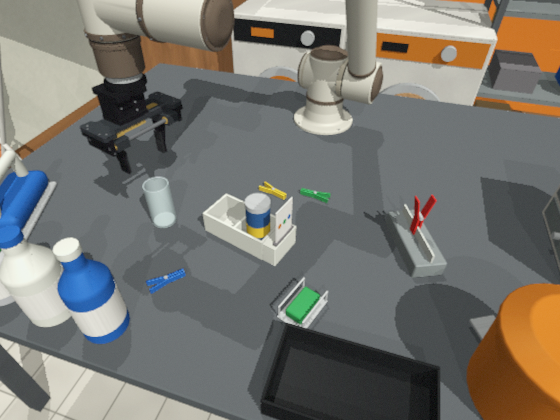

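View pics/t6.png

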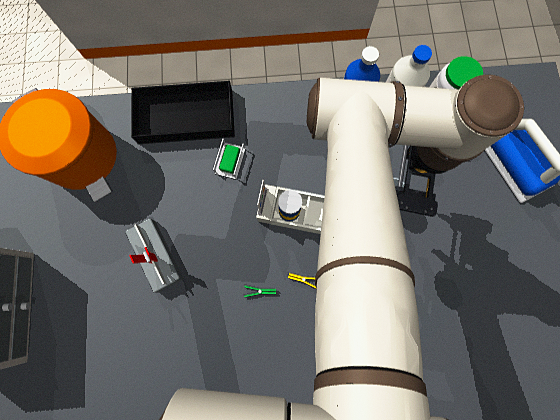

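The scene view shows the tin in the caddy at (257,217). The jar is untouched at (159,202), with the gripper above it.

>>> apply_moves(xyz=[[0.01, 0.004, 0.003], [0.02, 0.002, 0], [0.025, 0.002, 0], [0.025, 0, 0], [0.016, 0, 0], [0.004, 0, 0]], twist=[0, 0, 0, 0, 0, 0], claw=[1, 1, 1, 1, 1, 1])

```text
time_s: 8.9
tcp_pos: [0.6168, -0.248, 0.0938]
ee_rot: [[0.024, -0.963, 0.27], [-0.003, 0.27, 0.963], [-1.0, -0.024, 0.004]]
wrist_force: [0.4, 0.1, -0.6]
gripper_width: 0.998
```

```bash
python3 rel.py .6162 -.262 .09 163.85
python3 - <<'E'
from h import *
from z import zoom
p=imaging.capture('scene');zoom(p,'s7',90,230,120,240,5)
E
```

```text
t 8.9 tcp [ 0.6168 -0.248   0.0938] yaw 164.34 down [ 0.024 -0.003 -1.   ] j [ -8.  32.  -5.  -0. -52.  -8.] F [ 0.4  0.1 -0.6] w 86.9
tool shift now [ 0.0039 -0.0031 -0.0137] twist 0.5 /8.5= 0.1
shift after twist [ 0.0038 -0.0033 -0.0137]
```

View pics/s7.png

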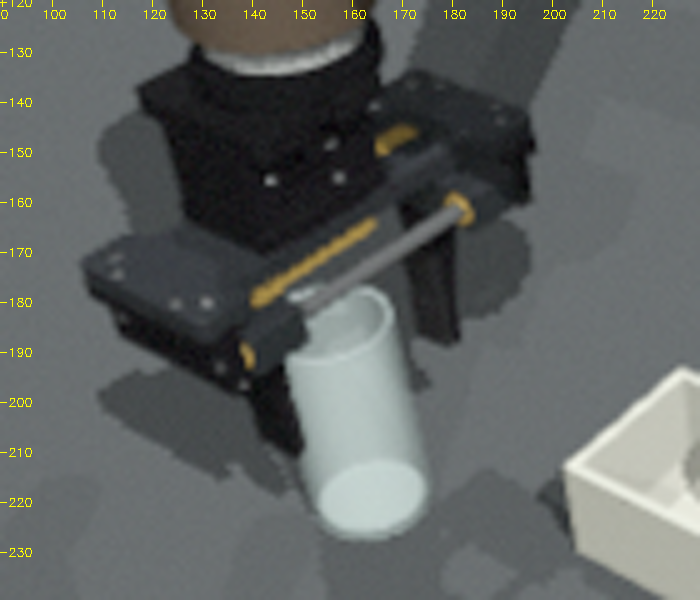

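The fingers straddle the jar, but the tool is 14 mm off along its z axis. I'll correct that before closing.

>>> apply_moves(xyz=[[0.003, -0.003, -0.013], [0, 0, 0]], twist=[0, 0], claw=[1, 1])

```text
time_s: 9.15
tcp_pos: [0.6172, -0.2612, 0.0919]
ee_rot: [[0.026, -0.963, 0.267], [-0.004, 0.267, 0.964], [-1.0, -0.026, 0.003]]
wrist_force: [-0.2, 0.0, -0.3]
gripper_width: 0.999
```

```bash
python3 rel.py .6162 -.262 .09 163.85
```

```text
t 9.15 tcp [ 0.6172 -0.2612  0.0919] yaw 164.49 down [ 0.026 -0.004 -1.   ] j [ -9.  33.  -4.  -0. -52.  -6.] F [-0.2  0.  -0.3] w 86.9
tool shift now [ 0.0019  0.0007 -0.0011] twist 0.6 /8.5= 0.1
shift after twist [ 0.0019  0.0007 -0.0011]
```

>>> apply_moves(xyz=[[0.001, 0, -0.001], [0, 0, 0], [0, 0, 0], [0, 0, 0], [0, 0, 0]], twist=[0, 0, 0, 0, 0], claw=[0, 0, 0, 0, 0])

```text
time_s: 9.65
tcp_pos: [0.6179, -0.2633, 0.0939]
ee_rot: [[0.031, -0.963, 0.268], [-0.005, 0.268, 0.963], [-1.0, -0.031, 0.004]]
wrist_force: [0.1, -0.1, -2.2]
gripper_width: 0.665
```

```bash
python3 rel.py .5832 -.1 .18 163.85
```

```text
t 9.65 tcp [ 0.6179 -0.2633  0.0939] yaw 164.42 down [ 0.031 -0.005 -1.   ] j [ -9.  33.  -4.  -0. -52.  -6.] F [ 0.1 -0.1 -2.2] w 57.9
tool shift now [-0.0879  0.0745  0.1483] twist 0.6 /8.5= 0.1
shift after twist [-0.0861  0.0787  0.1472]
```

>>> apply_moves(xyz=[[-0.02, 0, 0], [-0.04, 0, 0], [-0.03, 0.01, 0.02], [0, 0.02, 0.04], [0, 0.022, 0.044], [0, 0.016, 0.032], [0, 0.004, 0.006], [0, 0, 0]], twist=[0, 0, 0, 0, 0, 0, 0, 0], claw=[0, 0, 0, 0, 0, 0, 0, 0])

```text
time_s: 10.45
tcp_pos: [0.5816, -0.1015, 0.1821]
ee_rot: [[0.026, -0.962, 0.272], [-0.001, 0.272, 0.962], [-1.0, -0.026, 0.007]]
wrist_force: [0.7, -0.7, -1.6]
gripper_width: 0.662
```

```bash
python3 rel.py .5832 -.1 .18 163.85
python3 - <<'E'
from h import *
from z import zoom
p=imaging.capture('scene');zoom(p,'s8',160,320,80,270,3.1)
E
```

```text
t 10.45 tcp [ 0.5816 -0.1015  0.1821] yaw 164.2 down [ 0.026 -0.001 -1.   ] j [  6.  20. -10.   0. -58. -22.] F [ 0.7 -0.7 -1.6] w 57.6
tool shift now [ 0.0021 -0.0011  0.0018] twist 0.4 /8.5= 0.0
shift after twist [ 0.0021 -0.0011  0.0019]
```

View pics/s8.png

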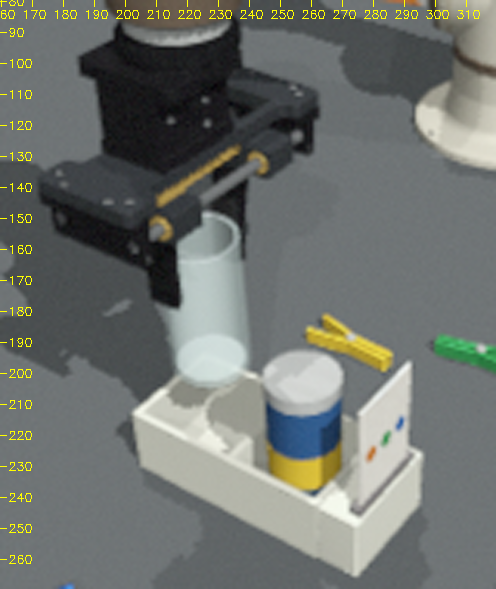

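>>> apply_moves(xyz=[[0.01, -0.001, 0.002], [0.02, 0.001, 0], [0.02, 0.001, 0], [0.012, 0, 0], [0.004, 0, 0], [0, 0, 0]], twist=[0, 0, 0, 0, 0, 0], claw=[0, 0, 0, 0, 0, 0])

```text
time_s: 11.1
tcp_pos: [0.5846, -0.1061, 0.1101]
ee_rot: [[0.025, -0.959, 0.281], [-0.002, 0.281, 0.96], [-1.0, -0.024, 0.006]]
wrist_force: [0.3, 0.3, -1.9]
gripper_width: 0.66
```

```bash
python3 rel.py .5832 -.1 .098 163.85
python3 - <<'E'
from h import *
from z import zoom
p=imaging.capture('scene');zoom(p,'s9',190,300,130,250,4.5)
E
```

```text
t 11.1 tcp [ 0.5846 -0.1061  0.1101] yaw 163.66 down [ 0.025 -0.002 -1.   ] j [  5.  25. -15.   0. -49. -22.] F [ 0.3  0.3 -1.9] w 57.4
tool shift now [0.012  0.0033 0.0054] twist -0.2 /8.5= -0.0
shift after twist [0.0121 0.003  0.0054]
```

View pics/s9.png

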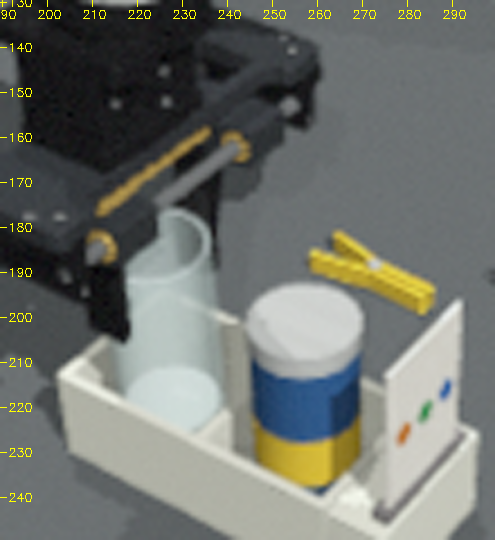

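The jar is inside the left cell, about 12 mm above its floor and 5 mm off along tool z. I'll correct and set it down.

>>> apply_moves(xyz=[[0.002, 0.002, 0.005], [0.005, 0, 0], [0.003, 0, 0]], twist=[0, 0, 0], claw=[0, 0, 0])

```text
time_s: 11.45
tcp_pos: [0.5864, -0.1004, 0.1022]
ee_rot: [[0.031, -0.959, 0.281], [-0.002, 0.281, 0.96], [-1.0, -0.03, 0.007]]
wrist_force: [-0.0, 0.6, -1.1]
gripper_width: 0.664
```

```bash
python3 rel.py .5832 -.1 .098 163.85
```

```text
t 11.45 tcp [ 0.5864 -0.1004  0.1022] yaw 163.65 down [ 0.031 -0.002 -1.   ] j [  6.  26. -15.   0. -47. -23.] F [-0.   0.6 -1.1] w 57.8
tool shift now [ 0.0041  0.0033 -0.0005] twist -0.2 /8.5= -0.0
shift after twist [ 0.0042  0.0032 -0.0005]
```

>>> apply_moves(xyz=[[0.003, 0.003, 0], [0.003, 0, 0]], twist=[0, 0], claw=[0, 0])

```text
time_s: 11.65
tcp_pos: [0.5835, -0.0995, 0.0983]
ee_rot: [[0.031, -0.96, 0.28], [-0.003, 0.28, 0.96], [-1.0, -0.031, 0.006]]
wrist_force: [-8.9, 2.6, 22.0]
gripper_width: 0.663
```

```bash
python3 rel.py .5832 -.1 .098 163.85
```

```text
t 11.65 tcp [ 0.5835 -0.0995  0.0983] yaw 163.75 down [ 0.031 -0.003 -1.   ] j [  6.  26. -16.   0. -47. -23.] F [-8.9  2.6 22. ] w 57.6
tool shift now [ 0.0003  0.0002 -0.0005] twist -0.1 /8.5= -0.0
shift after twist [ 0.0003  0.0002 -0.0005]
```

The jar has touched down (22 N), so I'll release and rise.

>>> apply_moves(xyz=[[0, 0, 0], [0, 0, 0], [0, 0, 0], [0, 0, 0], [-0.02, 0, 0], [-0.04, 0, 0], [-0.04, 0, 0], [0, 0, 0]], twist=[0, 0, 0, 0, 0, 0, 0, 0], claw=[0.95, 0.95, 0.95, 0.95, 0.95, 0.95, 0.95, 0.95])

```text
time_s: 12.45
tcp_pos: [0.5806, -0.0993, 0.2015]
ee_rot: [[0.031, -0.96, 0.279], [-0.004, 0.279, 0.96], [-1.0, -0.031, 0.005]]
wrist_force: [-0.1, -0.3, 0.4]
gripper_width: 0.944
```

```bash
python3 rel.py .5077 .3168 .21 114.17
python3 - <<'E'
from cyl import *
from z import zoom
import pickle
p=imaging.capture('scene');zoom(p,'s10',190,310,110,270,3.6)
t=imaging.capture('top');zoom(t,'t10',240,360,160,250,6)
pickle.dump((p,t),open('p10.pkl','wb'))
for q,R in(('jar',.029),('tin',.0275)):
  for c in(p,t):
    g=imaging.regions_of(q,c)
    print(q,[(round(k['p'],2),[int(a) for a in bb(k)]) for k in g[:2]])
E
```

```text
t 12.45 tcp [ 0.5806 -0.0993  0.2015] yaw 163.82 down [ 0.031 -0.004 -1.   ] j [  6.  19.  -9.   0. -60. -23.] F [-0.1 -0.3  0.4] w 82.1
tool shift now [-0.0124  0.1856  0.3794] twist 49.6 /8.5= 5.8
shift after twist [-0.0085  0.4095  0.1039]
jar [(0.78, [215, 241, 181, 224]), (0.36, [244, 270, 193, 240])]
jar [(0.77, [312, 337, 203, 217]), (0.56, [274, 341, 198, 230])]
tin [(0.57, [244, 269, 194, 240]), (0.3, [148, 183, 270, 291])]
tin [(0.6, [279, 301, 201, 221])]
```

View pics/s10.png

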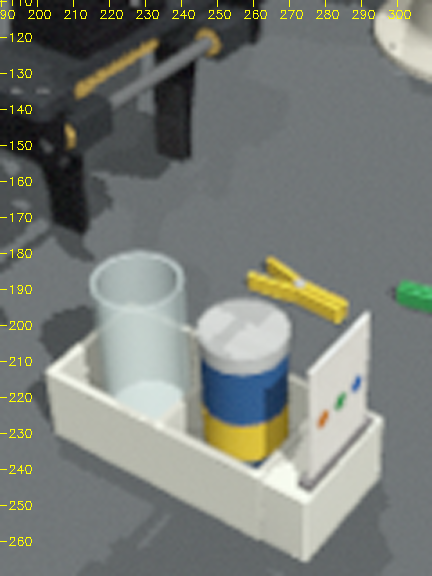

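View pics/t10.png

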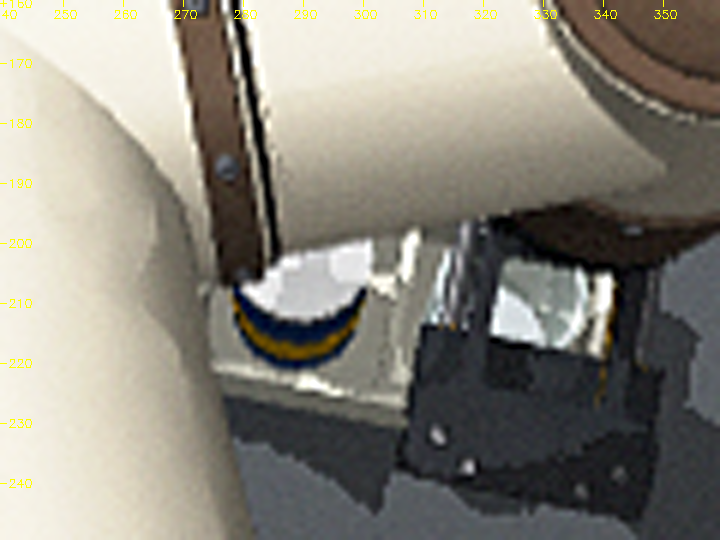

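Jar and tin both stand upright, the jar at (228,202) and the tin at (257,217). Now I'll move towards the peg.

>>> apply_moves(xyz=[[-0.001, 0.009, 0.019], [-0.001, 0.018, 0.037], [-0.001, 0.02, 0.042], [-0.001, 0.02, 0.042], [-0.001, 0.02, 0.042], [-0.001, 0.02, 0.042], [-0.001, 0.02, 0.042], [-0.001, 0.02, 0.042], [-0.001, 0.02, 0.038], [-0.001, 0.014, 0.025], [0, 0, 0]], twist=[0, 0, 0, 0, 0, 0, 0, 0, 0, 0, 0], claw=[0.95, 0.95, 0.95, 0.95, 0.95, 0.95, 0.95, 0.95, 0.95, 0.95, 0.95])

```text
time_s: 13.85
tcp_pos: [0.5014, 0.3208, 0.186]
ee_rot: [[-0.004, -0.959, 0.284], [-0.015, 0.284, 0.959], [-1.0, -0.0, -0.016]]
wrist_force: [0.2, -0.6, -0.4]
gripper_width: 0.947
```

>>> apply_moves(xyz=[[0, 0, 0], [0, 0, 0], [0, 0, 0], [0, 0, 0], [0, 0, 0], [0, 0, 0], [0, 0, 0]], twist=[4, 8, 8, 8, 8, 8, 4], claw=[0.95, 0.95, 0.95, 0.95, 0.95, 0.95, 0.95])

```text
time_s: 14.55
tcp_pos: [0.4992, 0.3152, 0.1772]
ee_rot: [[-0.017, -0.398, 0.917], [-0.029, 0.917, 0.398], [-0.999, -0.02, -0.027]]
wrist_force: [0.5, -0.5, -0.4]
gripper_width: 0.953
```

```bash
python3 rel.py .5077 .3168 .2 114.17
python3 - <<'E'
from cyl import *
from z import zoom
import pickle
p=imaging.capture('scene');save(p,'s11')
t=imaging.capture('top');zoom(t,'t11',245,350,170,245,7)
x,e=cylfit([p],[bb(imaging.regions_of('tin',p)[0])],.0275,[.6,-.02],.005);print(x,e)
g=imaging.regions_of('jar',p)[0];print(bb(g))
x,e=cylfit([p],[bb(g)],.029,[.58,-.1],.005);print(x,e)
pickle.dump((p,t),open('p11.pkl','wb'))
E
```

```text
t 14.55 tcp [0.4992 0.3152 0.1772] yaw 113.47 down [-0.017 -0.029 -0.999] j [  48.   22.   -8.    0.  -61. -115.] F [ 0.5 -0.5 -0.4] w 82.9
tool shift now [-0.023  -0.0023  0.0078] twist -0.7 /8.5= -0.1
shift after twist [-0.0228 -0.002   0.0084]
[ 0.59293549 -0.02647833] [ 0.1 -0.1 -4.1  1.8]
[np.int64(215), np.int64(242), np.int64(181), np.int64(226)]
[ 0.56854797 -0.1048432 ] [-0.3  0.3 -5.6  1.6]
```

View pics/s11.png

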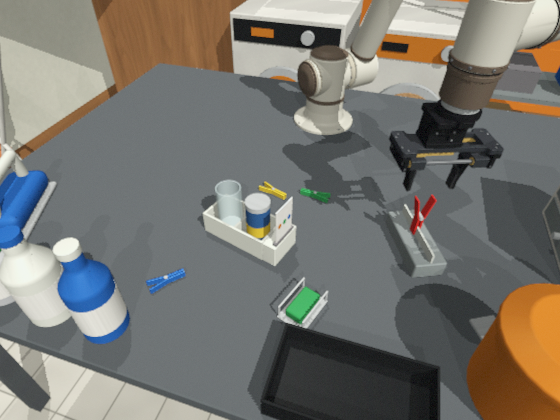

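View pics/t11.png

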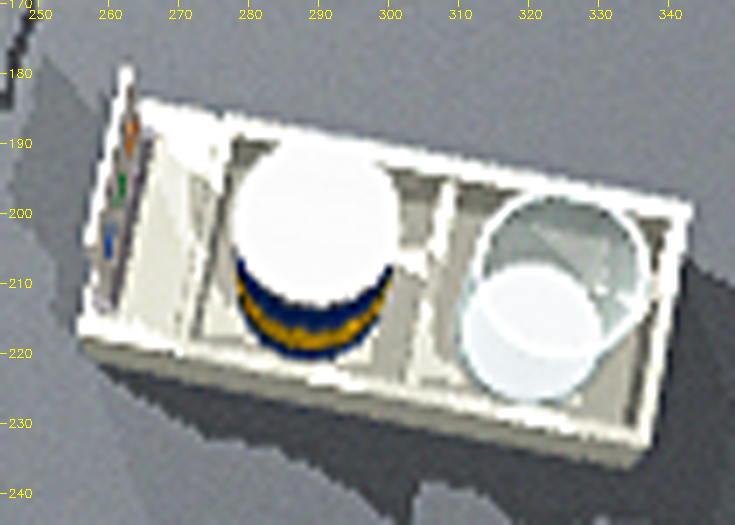

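Run:
```python
from cyl import *
import pickle
p,t=pickle.load(open('p11.pkl','rb'))
print(onz(t,(319.5,216.6),.007),onz(t,(324.9,207.2),.12),'cell0',proj(t,[.5832,-.1,.007]),proj(t,[.5832,-.1,.12]))
print(onz(t,(289.3,201),.12),'cell1',proj(t,[.6058,-.0222,.12]))
c=[-.0177,.005]
x=[.5077,.3168]
```

```text
[ 0.58167741 -0.09593416  0.007     ] [ 0.5822642  -0.09779172  0.12      ] cell0 [[321.02887686 215.89118605]] [[325.8263478  206.72308563]]
[ 0.60298297 -0.01844791  0.12      ] cell1 [[290.83841125 199.67259518]]
```

>>> apply_moves(xyz=[[0, -0.001, 0.009], [0, 0, 0]], twist=[0, 0], claw=[0.95, 0.95])

```text
time_s: 14.95
tcp_pos: [0.5088, 0.3182, 0.1773]
ee_rot: [[-0.016, -0.406, 0.914], [-0.028, 0.914, 0.405], [-0.999, -0.019, -0.026]]
wrist_force: [0.3, 0.3, -1.1]
gripper_width: 0.949
```

```bash
python3 rel.py .5077 .3168 .122 114.17
python3 - <<'E'
from h import *
from z import zoom
p=imaging.capture('scene');zoom(p,'s12',375,515,120,250,4.5)
p=imaging.capture('top');zoom(p,'t12',100,200,210,300,6)
E
```

```text
t 14.95 tcp [0.5088 0.3182 0.1773] yaw 113.94 down [-0.016 -0.028 -0.999] j [  48.   23.   -7.    0.  -62. -114.] F [ 0.3  0.3 -1.1] w 82.5
tool shift now [ 0.0553  0.0003 -0.0002] twist -0.2 /8.5= -0.0
shift after twist [ 0.0553 -0.0008 -0.0016]
```

View pics/s12.png

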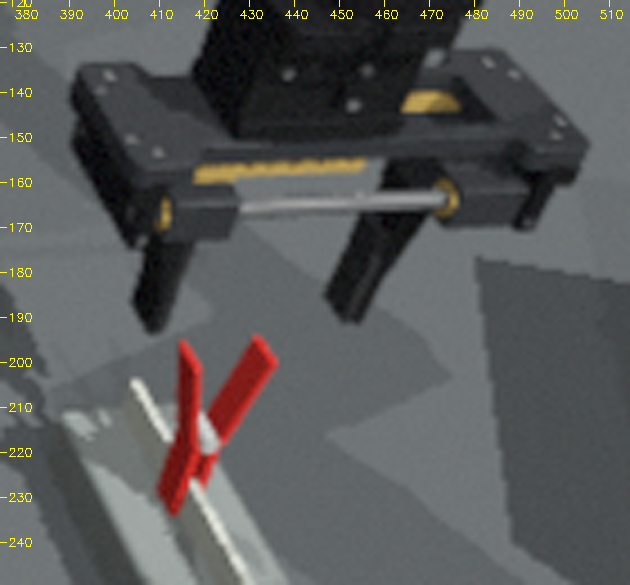

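View pics/t12.png

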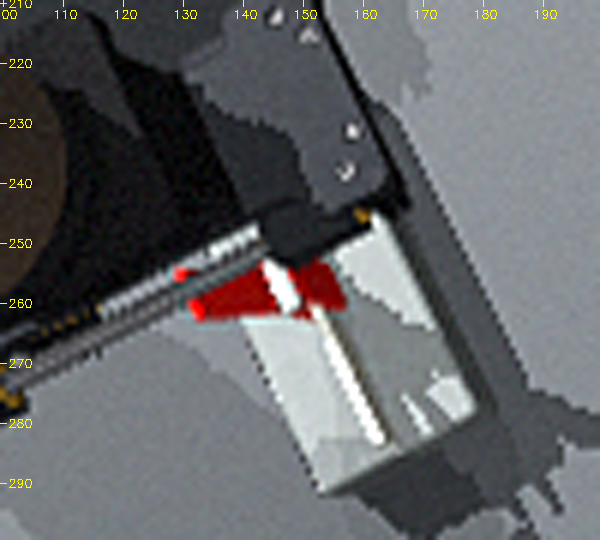

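The fingers straddle the peg's tails (red tail ends at (415,196) and (433,197)). I'll descend.

>>> apply_moves(xyz=[[0.01, 0, 0], [0.015, 0, 0], [0.015, 0, 0], [0.01, 0, 0], [0.003, 0, 0], [0, 0, 0]], twist=[0, 0, 0, 0, 0, 0], claw=[0.95, 0.95, 0.95, 0.95, 0.95, 0.95])

```text
time_s: 15.65
tcp_pos: [0.5064, 0.3161, 0.1203]
ee_rot: [[-0.018, -0.406, 0.913], [-0.029, 0.913, 0.406], [-0.999, -0.019, -0.028]]
wrist_force: [-0.9, -1.4, 0.1]
gripper_width: 0.948
```

```bash
python3 rel.py .5077 .3168 .122 114.17
python3 - <<'E'
from h import *
from z import zoom
p=imaging.capture('scene');zoom(p,'s13',375,515,140,250,4.5)
p=imaging.capture('top');zoom(p,'t13',100,200,210,300,6)
E
```

```text
t 15.65 tcp [0.5064 0.3161 0.1203] yaw 113.99 down [-0.018 -0.029 -0.999] j [  48.   26.  -11.    0.  -54. -114.] F [-0.9 -1.4  0.1] w 82.5
tool shift now [-0.0018  0.0001  0.0015] twist -0.2 /8.5= -0.0
shift after twist [-0.0017  0.0001  0.0015]
```

View pics/s13.png

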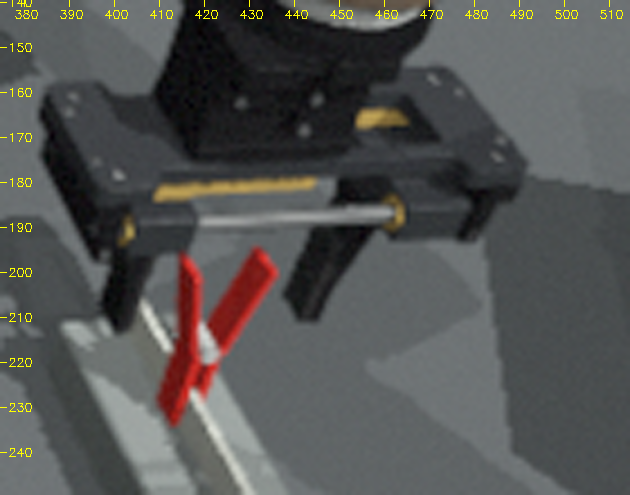

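View pics/t13.png

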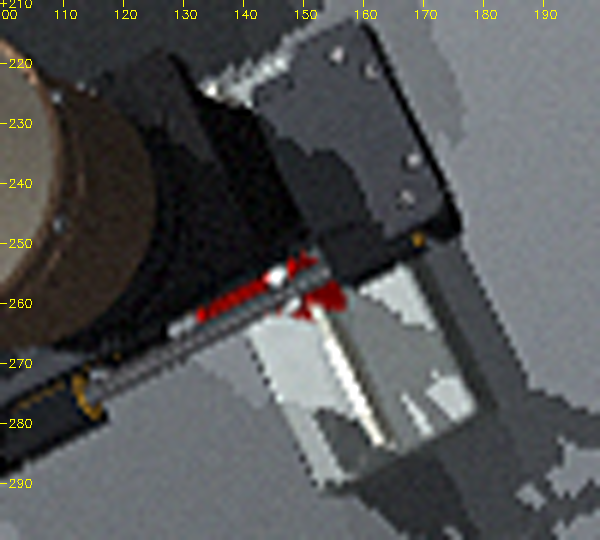

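Run:
```python
from h import *
import pickle
S=pickle.load(open('p0.pkl','rb'))['scene'];T=pickle.load(open('p0.pkl','rb'))['top']
s=r.sense();R=s['ee_rot'];p=s['tcp_pos']
for y in(-.0485,0,.0485):
  for z in(-.0095,.0095):
    X=p+R@[.014,y,z];print(y,z,proj(S,X).round(1),proj(T,X).round(1))
```

```text
-0.0485 -0.0095 [[398.  206.7]] [[165.6 248.8]]
-0.0485 0.0095 [[401.1 212.9]] [[162.1 241.4]]
0 -0.0095 [[419.8 205.5]] [[146.  259.2]]
0 0.0095 [[423.2 211.6]] [[142.6 251.7]]
0.0485 -0.0095 [[441.2 204.3]] [[126.3 269.7]]
0.0485 0.0095 [[445.  210.3]] [[123.  262.1]]
```

>>> apply_moves(xyz=[[-0.001, 0, 0.001], [0, 0, 0], [0, 0, 0], [0, 0, 0], [0, 0, 0], [0, 0, 0], [0, 0, 0]], twist=[0, 0, 0, 0, 0, 0, 0], claw=[0.6, 0.5, 0.4, 0.3, 0.2, 0, 0])

```text
time_s: 16.45
tcp_pos: [0.5091, 0.3179, 0.1251]
ee_rot: [[-0.012, -0.407, 0.913], [-0.024, 0.913, 0.407], [-1.0, -0.017, -0.021]]
wrist_force: [1.3, -0.6, 2.9]
gripper_width: 0.397
```

```bash
python3 rel.py .5077 .3168 .122 114.17
python3 - <<'E'
from h import *
from z import zoom
p=imaging.capture('scene');zoom(p,'s14',375,515,140,250,4.5)
E
```

```text
t 16.45 tcp [0.5091 0.3179 0.1251] yaw 114.02 down [-0.012 -0.024 -1.   ] j [  48.   26.  -11.    1.  -55. -114.] F [ 1.3 -0.6  2.9] w 34.5
tool shift now [ 0.0031 -0.0004 -0.0016] twist -0.1 /8.5= -0.0
shift after twist [ 0.0031 -0.0004 -0.0017]
```

View pics/s14.png

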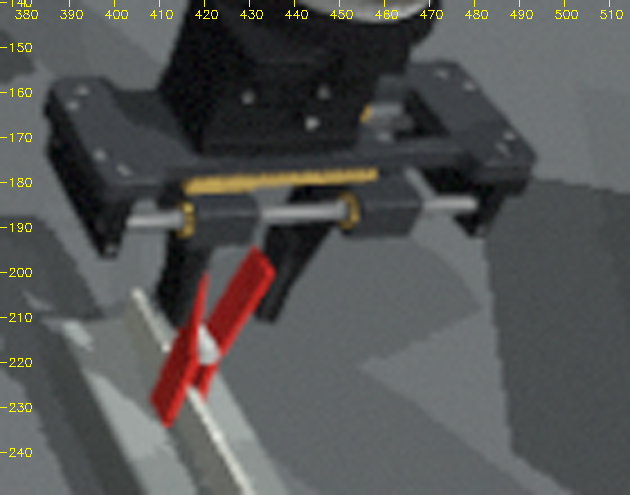

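>>> apply_moves(xyz=[[0.003, 0, 0], [0, 0, 0], [0, 0, 0], [0, 0, 0]], twist=[0, 0, 0, 0], claw=[0, 0, 0, 0])

```text
time_s: 16.9
tcp_pos: [0.5106, 0.3188, 0.1247]
ee_rot: [[-0.008, -0.408, 0.913], [-0.022, 0.913, 0.408], [-1.0, -0.017, -0.016]]
wrist_force: [0.1, -0.3, -0.9]
gripper_width: 0.202
```

```bash
python3 rel.py .5077 .3168 .122 114.17
python3 - <<'E'
from h import *
from z import zoom
p=imaging.capture('scene');zoom(p,'s15',375,515,140,250,4.5)
E
```

```text
t 16.9 tcp [0.5106 0.3188 0.1247] yaw 114.07 down [-0.008 -0.022 -1.   ] j [  48.   26.  -11.    1.  -54. -114.] F [ 0.1 -0.3 -0.9] w 17.6
tool shift now [ 0.0027 -0.0006 -0.0034] twist -0.1 /8.5= -0.0
shift after twist [ 0.0027 -0.0006 -0.0035]
```

View pics/s15.png

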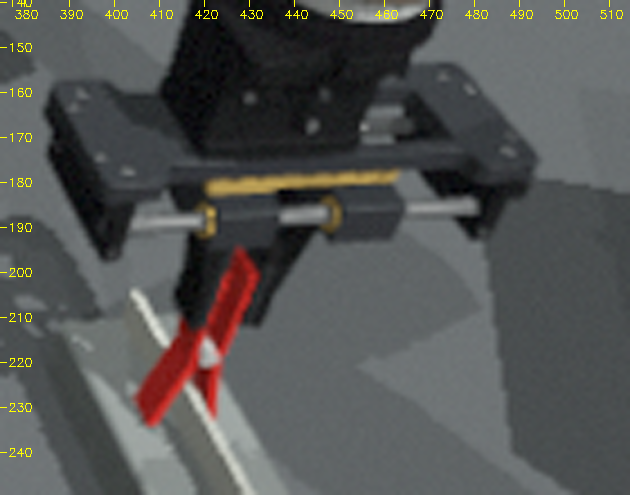

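The width is 17.6 mm, which is the stop, and the jaws are wide open around the strip (tips at about (408,232) and (421,231)). Lifting.

>>> apply_moves(xyz=[[-0.01, 0, 0], [-0.025, 0, 0], [-0.035, 0, 0], [-0.035, 0, 0], [-0.025, 0, 0], [0, 0, 0]], twist=[0, 0, 0, 0, 0, 0], claw=[0, 0, 0, 0, 0, 0])

```text
time_s: 17.55
tcp_pos: [0.511, 0.321, 0.2596]
ee_rot: [[-0.011, -0.408, 0.913], [-0.026, 0.913, 0.407], [-1.0, -0.019, -0.021]]
wrist_force: [0.0, -0.8, -0.3]
gripper_width: 0.198
```

```bash
python3 rel.py .6253 .0453 .265 73.85
python3 - <<'E'
from h import *
from z import zoom
p=imaging.capture('scene');zoom(p,'s16',375,515,80,230,4.)
p=imaging.capture('top');zoom(p,'t16',60,200,180,300,5)
E
```

```text
t 17.55 tcp [0.511  0.321  0.2596] yaw 114.07 down [-0.011 -0.026 -1.   ] j [  48.   20.    0.    1.  -72. -114.] F [ 0.  -0.8 -0.3] w 17.2
tool shift now [ 0.0004 -0.2984 -0.0081] twist 40.2 /8.5= 4.7
shift after twist [-0.0054 -0.233   0.1865]
```

View pics/s16.png

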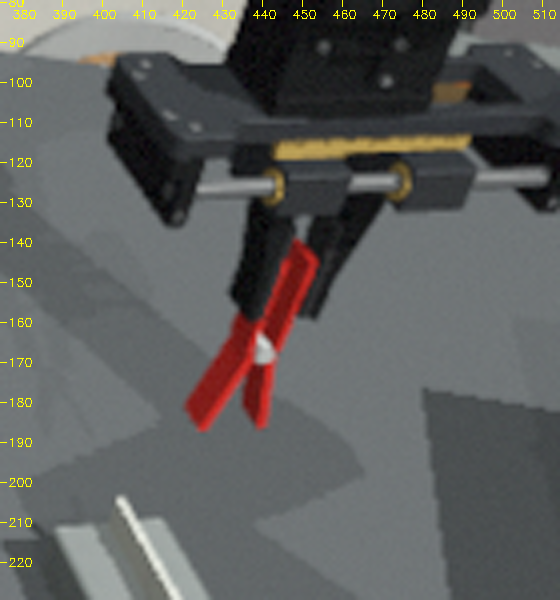

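>>> apply_moves(xyz=[[-0.001, -0.018, 0], [-0.002, -0.036, 0], [-0.002, -0.036, 0], [-0.001, -0.036, 0], [-0.001, -0.036, 0], [-0.001, -0.036, 0], [0, -0.02, 0], [0, 0, 0]], twist=[0, 0, 0, 0, 0, 0, 0, 0], claw=[0, 0, 0, 0, 0, 0, 0, 0])

```text
time_s: 18.45
tcp_pos: [0.5965, 0.1066, 0.2547]
ee_rot: [[-0.042, -0.408, 0.912], [-0.043, 0.913, 0.406], [-0.998, -0.022, -0.056]]
wrist_force: [-0.5, -0.5, -0.8]
gripper_width: 0.198
```

>>> apply_moves(xyz=[[0, 0, 0], [0, 0, 0], [0, 0, 0], [0, 0, 0], [0, 0, 0], [0, 0, 0]], twist=[6, 8, 8, 8, 7, 3], claw=[0, 0, 0, 0, 0, 0])

```text
time_s: 19.05
tcp_pos: [0.5918, 0.104, 0.2458]
ee_rot: [[-0.059, 0.303, 0.951], [-0.048, 0.951, -0.306], [-0.997, -0.064, -0.042]]
wrist_force: [-1.1, -0.0, -0.6]
gripper_width: 0.198
```

```bash
python3 rel.py .6253 .0453 .265 73.85
python3 - <<'E'
from h import *
from z import zoom
p=imaging.capture('scene');zoom(p,'s17',190,470,80,280,2.8)
E
```

```text
t 19.05 tcp [0.5918 0.104  0.2458] yaw 72.33 down [-0.059 -0.048 -0.997] j [  26.   21.    0.    1.  -73. -134.] F [-1.1 -0.  -0.6] w 17.2
tool shift now [-0.0183 -0.0468  0.049 ] twist -1.5 /8.5= -0.2
shift after twist [-0.0192 -0.047   0.0485]
```

View pics/s17.png

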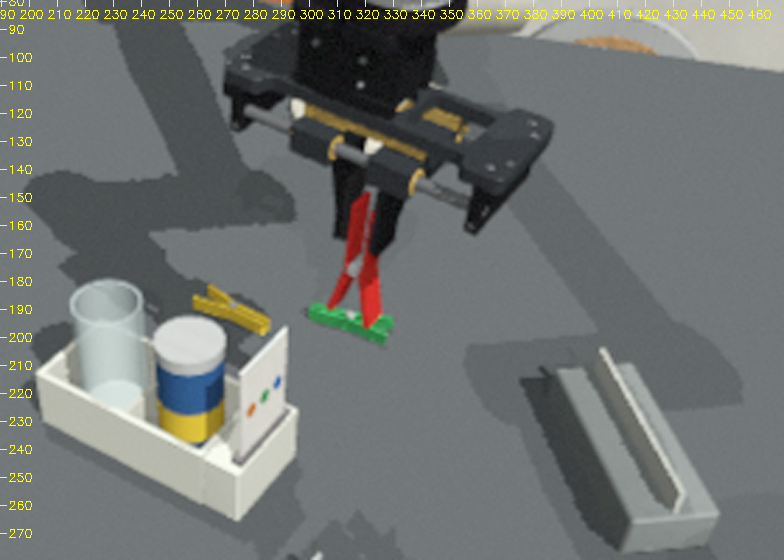

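The peg is held open. The tool has drifted to a tilt of about 0.07 rad, so I'll account for the tip offset explicitly.

```bash
cat > tip.py <<'E'
# tips midpoint -> shift needed to bring to card mid with depth d below top (negative = above)
import sys
from h import *
d=float(sys.argv[1]);L=.0835
s=r.sense();R=s['ee_rot'];p=s['tcp_pos']
M=p+R@[L,0,-.002];a=np.radians(-16.146);ex=np.array([np.cos(a),np.sin(a),0]);ey=np.array([-np.sin(a),np.cos(a),0]);C=np.array([.6253,.0453,.145])
print('t',round(s['time_s'],2),'tcp',p.round(4),'down',R[:,0].round(3),'w',round(s['gripper_width']*87,1),'F',s['wrist_force'].round(1))
for n,y in(('a',-.0155),('b',.0155)):
    q=p+R@[L,y,-.002]-C;print(n,'card frame',np.round([q@ex,q@ey,q[2]],4))
print('yaw err',np.round(np.degrees(np.arctan2(R[1,1],R[0,1]))-73.85,2))
print('shift',(R.T@(C-[0,0,d]-M)).round(4))
E
python3 tip.py -.03
```

```text
t 19.1 tcp [0.5916 0.104  0.2455] down [-0.06  -0.048 -0.997] w 17.4 F [ 0.3 -0.3 -0.4]
a card frame [-0.0548  0.0263  0.0184]
b card frame [-0.0539  0.0572  0.0164]
yaw err -1.55
shift [-0.0124 -0.041   0.055 ]
```

>>> apply_moves(xyz=[[-0.015, 0, 0], [-0.003, -0.01, 0.014], [0, -0.016, 0.022], [0, -0.01, 0.014], [0, 0, 0]], twist=[-1.5, 0, 0, 0, 0], claw=[0, 0, 0, 0, 0])

```text
time_s: 19.6
tcp_pos: [0.6301, 0.0544, 0.259]
ee_rot: [[-0.069, 0.271, 0.96], [-0.051, 0.96, -0.275], [-0.996, -0.068, -0.052]]
wrist_force: [-0.3, -0.2, -1.0]
gripper_width: 0.206
```

```bash
python3 tip.py -.015
python3 - <<'E'
from h import *
from z import zoom
p=imaging.capture('scene');zoom(p,'s18',220,340,110,270,3.6)
p=imaging.capture('top');zoom(p,'t18',220,320,150,240,6)
E
```

```text
t 19.6 tcp [0.6301 0.0544 0.259 ] down [-0.069 -0.051 -0.996] w 17.9 F [-0.3 -0.2 -1. ]
a card frame [-0.0041 -0.0111  0.032 ]
b card frame [-0.0043  0.0199  0.0299]
yaw err 0.38
shift [ 0.016  -0.0033  0.005 ]
```

View pics/s18.png

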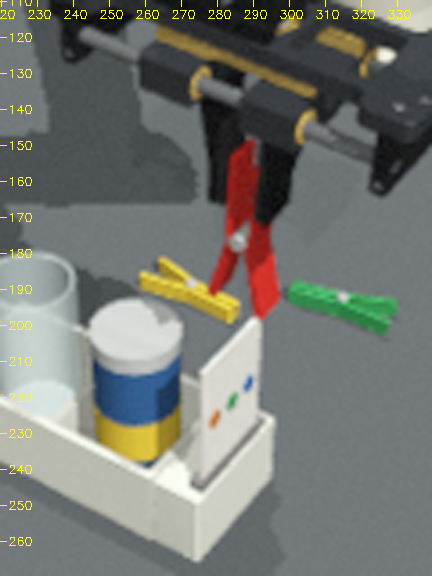

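View pics/t18.png

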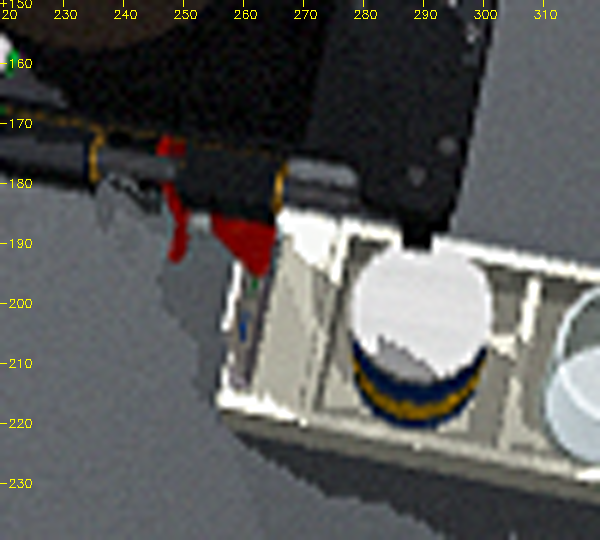

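```bash
cat > pr.py <<'E'
from h import *
import pickle
S=pickle.load(open('p0.pkl','rb'))['scene'];T=pickle.load(open('p0.pkl','rb'))['top']
s=r.sense();R=s['ee_rot'];p=s['tcp_pos']
for n,y in(('a in',-.013),('a out',-.018),('b in',.013),('b out',.018)):
  for z in(-.012,.008):
    X=p+R@[.0835,y,z];print(n,z,proj(S,X)[0].round(1),proj(T,X)[0].round(1))
E
python3 pr.py
```

```text
a in -0.012 [285.5 186.1] [261.3 194.8]
a in 0.008 [280.  191.9] [263.2 186. ]
a out -0.012 [283.4 185.1] [263.6 195.2]
a out 0.008 [277.9 190.8] [265.5 186.4]
b in -0.012 [296.7 191.5] [249.5 192.7]
b in 0.008 [291.3 197.4] [251.5 184. ]
b out -0.012 [298.9 192.5] [247.2 192.3]
b out 0.008 [293.5 198.4] [249.3 183.6]
```

The projected tip positions match the picture: the right tip predicted at (293,198) is seen at about (292,198), and the top view agrees within 1 px. I'll lower in two stages.

>>> apply_moves(xyz=[[0.003, -0.002, 0.005], [0.01, 0, 0], [0.004, 0, 0], [0, 0, 0]], twist=[0, 0, 0, 0], claw=[0, 0, 0, 0])

```text
time_s: 20.1
tcp_pos: [0.6311, 0.0525, 0.2398]
ee_rot: [[-0.071, 0.268, 0.961], [-0.05, 0.961, -0.272], [-0.996, -0.068, -0.055]]
wrist_force: [0.3, 0.2, 0.0]
gripper_width: 0.203
```

```bash
python3 tip.py .02
```

```text
t 20.1 tcp [0.6311 0.0525 0.2398] down [-0.071 -0.05  -0.996] w 17.6 F [0.3 0.2 0. ]
a card frame [-0.0028 -0.0126  0.0128]
b card frame [-0.0031  0.0183  0.0107]
yaw err 0.57
shift [ 0.0317 -0.0007  0.0046]
```

>>> apply_moves(xyz=[[0.004, -0.001, 0.004], [0.01, 0, 0], [0.01, 0, 0], [0.003, 0, 0], [0, 0, 0]], twist=[0, 0, 0, 0, 0], claw=[0, 0, 0, 0, 0])

```text
time_s: 20.6
tcp_pos: [0.6323, 0.0493, 0.2099]
ee_rot: [[-0.072, 0.267, 0.961], [-0.051, 0.961, -0.271], [-0.996, -0.068, -0.056]]
wrist_force: [-0.1, 0.7, -0.6]
gripper_width: 0.199
```

```bash
python3 tip.py .02; python3 pr.py
python3 - <<'E'
from h import *
from z import zoom
p=imaging.capture('scene');zoom(p,'s19',230,330,140,270,4.5)
p=imaging.capture('top');zoom(p,'t19',220,320,150,240,6)
E
```

```text
t 20.6 tcp [0.6323 0.0493 0.2099] down [-0.072 -0.051 -0.996] w 17.3 F [-0.1  0.7 -0.6]
a card frame [-0.0008 -0.0154 -0.0171]
b card frame [-0.0011  0.0155 -0.0192]
yaw err 0.63
shift [0.0018 0.     0.0011]
a in -0.012 [281.6 204.9] [265.1 198.4]
a in 0.008 [276.3 210.8] [266.9 190.2]
a out -0.012 [279.6 203.9] [267.3 198.8]
a out 0.008 [274.3 209.7] [269.1 190.5]
b in -0.012 [292.3 210.3] [253.9 196.5]
b in 0.008 [287.1 216.2] [255.8 188.2]
b out -0.012 [294.4 211.3] [251.8 196.1]
b out 0.008 [289.2 217.3] [253.7 187.9]
```

View pics/s19.png

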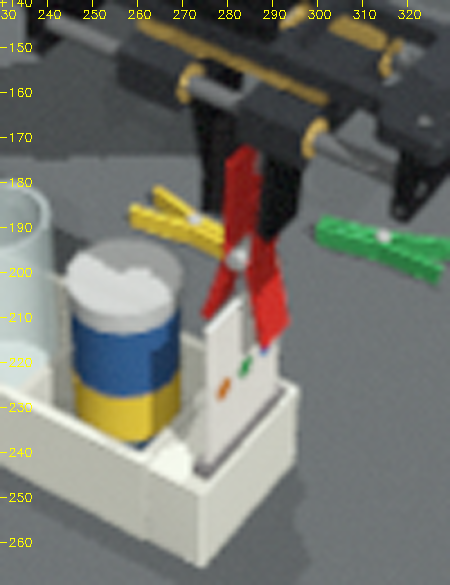

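View pics/t19.png

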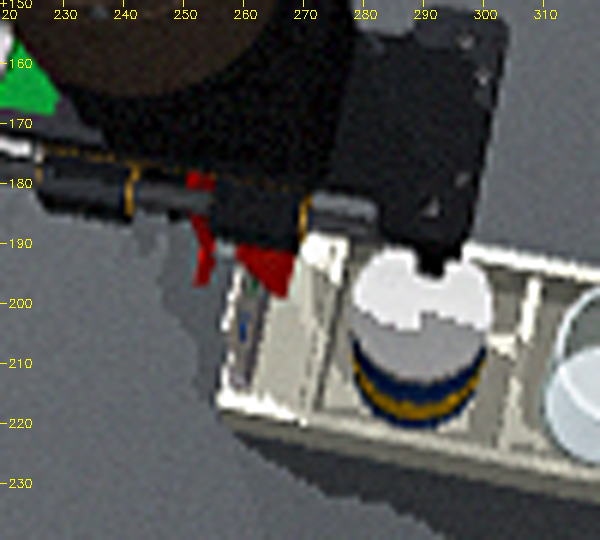

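```bash
python3 tip.py .02
python3 - <<'E'
from h import *
import pickle
from cyl import bb
o=pickle.load(open('p0.pkl','rb'))['scene']
s=r.sense();print(s['joint_velocities'].round(2))
p=imaging.capture('scene')
for q in('peg_yellow','peg_green','peg_blue','pad_holder','jar','tin'):
    print(q,[(round(k['p'],2),np.round(k['centre'],1),[int(a) for a in bb(k)]) for k in imaging.regions_of(q,p)[:2]])
d=np.abs(p['pixels'].astype(int)-o['pixels']).sum(2)
for n,(a,b,c,e) in dict(pad=(275,330,275,330),blue=(143,187,266,296)).items(): print(n,(d[c:e,a:b]>60).mean())
E
python3 tip.py .02
```

```text
t 20.7 tcp [0.6327 0.0494 0.2106] down [-0.071 -0.05  -0.996] w 17.3 F [ 0.2 -0.9 -0.4]
a card frame [-0.0004 -0.0151 -0.0164]
b card frame [-0.0008  0.0158 -0.0185]
yaw err 0.63
shift [ 0.0025 -0.0002  0.0007]
[-0.04 -0.47  0.73  0.2  -0.05  0.08]
peg_yellow [(0.55, array([270.7, 188.4]), [259, 278, 183, 195])]
peg_green [(0.76, array([318. , 193.2]), [300, 328, 189, 201]), (0.26, array([257.9, 216.5]), [244, 270, 193, 240])]
peg_blue [(0.75, array([164.5, 281.2]), [146, 184, 269, 293]), (0.16, array([285.2, 198.9]), [275, 293, 174, 216])]
pad_holder [(0.61, array([301.5, 309.2]), [277, 326, 278, 328]), (0.34, array([414.6, 243.9]), [385, 445, 206, 277])]
jar [(0.78, array([230.3, 202.4]), [215, 242, 180, 226]), (0.34, array([165.9, 280.2]), [147, 184, 269, 292])]
tin [(0.73, array([258.6, 216.4]), [245, 269, 193, 239]), (0.55, array([163.9, 281.7]), [146, 184, 269, 292])]
pad 0.13190082644628098
blue 0.0
t 21.05 tcp [0.6329 0.0495 0.2112] down [-0.07  -0.05  -0.996] w 17.4 F [ 0.2  0.5 -0.3]
a card frame [-0.0002 -0.0149 -0.0159]
b card frame [-0.0005  0.016  -0.0179]
yaw err 0.63
shift [ 0.0031 -0.0003  0.0005]
```

Everything is in place: tips about 16–18 mm below the card's top edge, centred on it, with no contact force. I'm handing in.

```bash
python3 - <<'E'
from h import *
print(job.finish_job());
E
python3 tip.py .02
```

```text
the job is handed in; nothing more can be done
None
the job is handed in; nothing more can be done
```

I finished the task and handed it in at about 21 s of the 72 s allowed; no verdict was reported.

- **Jar and tin:** The tin was set down in the cell beside the card and the jar in the other one. Both were let go only after I felt them touch the floor (about 21 N and 22 N). The top picture put both upright and within about 5 mm of their cell centres.
- **Red peg:** It was squeezed to its stop (17.3 mm between the fingers), lifted off the rail and lowered over the card, where the grip still holds it. My last check put the jaw tips 16–18 mm below the card's top edge, about 15 mm either side of it and within 1 mm of mid-edge. The wrist force was near zero, so I saw no sign of the peg touching the card or caddy.
- **Small pegs and pad holder:** I saw no sign that they moved. The networks found them where they were at the start, the yellow one partly hidden behind the red peg.

**Checks that disagreed:**
- The tool drifted to about 0.09 rad of tilt, so the peg hangs slightly tilted. I allowed for this when working out where the tips were.
- The two cameras disagreed by 2–4 mm on how centred the card is between the jaws. That is less than the estimated clearance of about 5 mm or more at the card's top edge.
- At the last reading the arm was still creeping upward by less than 1 mm over the last 0.3 s.
- About 13% of the pixels around the pad holder differed from the first picture. I put this down to the arm's shadow, because the detected outline was the same within a pixel.

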